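# Load the vacuum impregnation unit and zero its peak pointer

## Robot

A 7-joint arm with a two-finger parallel gripper is mounted at the origin on the work surface. World frame = base frame: x ahead of the robot, y to its left, z up, the work surface at z = 0. Lengths are in m, angles in rad, forces in N, time in s.
With the tool pointing down it reaches from about 0.35 to 0.9 m from the base axis. Payload 8.1 kg.
Tool frame: the origin (TCP) lies midway between the tips of the shut fingers; the grasp point (between the pads) lies arm.hold_point_z behind it (arm.hold_point_z is the distance from the TCP to the grasp point, in m); z points along the fingers, x is the direction in which the jaws open and shut, and the axes are right-handed (so a half turn about z gives the same grasp; the last joint's range is limited). The gripper opens to 92 mm and grips with 3 to 60 N. Pads are 19 mm wide; open, the fingers measure 130 mm over their backs; the gripper's body (75 mm by 190 mm) begins 47 mm behind the grasp point.
Start: joints at [-1.415, 0.434, 0.025, 1.573, -0.012, 1.134, -0.075], TCP at [0.16, 0.604, 0.227] pointing down, gripper open.
Joint ranges: [-2.62, 2.62], [-0.44, 2.09], [-1.27, 1.32], [0.08, 2.57], [-1.32, 4.46], [0.12, 2], [-2.74, 2.74]. Speed limits (rad/s): [2.22, 2.22, 3.01, 3.01, 3.14, 3.14, 3.14].

## Interface

Orientations are given as a rotation vector (axis times angle).
In Python, from cell import arm gives the robot as it stands.
- The arm moves only by the shell command python3 -m pendant 'ROWS' [FORCE]. ROWS is JSON, a list of rows, each an object with "dp": the shift along the tool's x, y, z in m, a list of three; "rotation": the turn, a rotation vector about the tool's x, y, z in rad, a list of three; "fingers": the closure, from -1 (fully open) to 1 (shut). In form: [{"dp": [x, y, z], "rotation": [rx, ry, rz], "fingers": fingers}, ...]. A call has 1 to 20 rows; each row is the pose to reach, as a shift and turn from the pose measured when the call began, along the tool's axes at that moment; what a row does not reach only later rows make up. A row lasts 1/8 s, in which the tool goes at most 62.5 mm and 10.7 degrees, less where a joint would pass 70% of its speed; a pose out of reach is approached as far as the arm can. A call with a gripper value outside its range is refused whole. The fingers move at their own pace and stop on an object; FORCE is the grip in N (left out, the last holds). Time passes only in rows, so rows that repeat a pose let the fingers close. It gives the time, the measured TCP pose, the force and the opening at its end, in the units of the state.
- arm.observe(): the state, without advancing time (a new reading comes with each control period).
- arm.get_image(name): name is "scene" or "top"; returns the picture (480x640x3 uint8, blue, green, red); there is no depth.
- arm.camera_params(name): a dict with "camera_matrix" (3x3 intrinsics, pixels), "rvec" (rotation vector, rad) and "tvec" (3), from world to camera coordinates, as OpenCV has them. Camera axes: x right, y down, z forward; pixel columns grow to the right and rows downward; lengths in m; the calibration is good to about 2 mm. A picture is of the moment at which its call begins. camera_params takes no time and is no camera call.
- arm.sign_off(): hands the job in, once; it reports no verdict.
The state is a dict: "clock": time; "joints": joint angles; "dq": joint speeds; "joint_efforts": joint torques, N m; "position": TCP position; "ee_rot": TCP orientation; "force": force on the tool from outside, world axes, zero at the start; "ft_torque": the same for the moment, N m; "width": opening from 0.0 (shut) to 1.0 (fully open).
Only numpy, scipy, OpenCV 4.12 (cv2) and the standard library are available. Lean on these libraries where they do the work, as an engineer would, in place of code of your own. Each camera call takes 0.05 s, during which the arm holds its last target.

## Task

Make the vacuum unit ready for its next run: lower the round mould rack gently into the open chamber to stand flat on its floor, then swing the lid shut over it and press it down until it sits fully home. Turn the wing knob on the gauge back until the peak pointer rests at its zero stop. Leave the valve lever shut and the other things on the bench where they are.

Things in the scene. Friction and masses are not known exactly. Their poses are not given: they have to be found in the camera images.
- mould_rack: Loose mould rack, about 0.3 kg: a round steel plate 90 mm across and 5 mm thick carrying four white mould cups (29 mm across, tops 31 mm above the underside), with a thin stem in the middle and on it a flat upright steel grip tab, 36 mm along the rack's x, 12 mm thick along its y, from 46 to 82 mm above the underside. Origin: centre of the underside; z up.
- vac_unit: Fixed white vacuum unit, 270 mm deep (x), 440 mm wide (y): an open round chamber with a lid on its left half, a wedge-shaped console 200 mm wide on its right half. Origin: under its middle, on the bench; x points away from the robot, y to the left, z up. The console's panel faces the robot and slopes up at 35 degrees from 45 mm (front) to 199 mm (rear edge) above the bench.
- chamber_floor (a point): Centre of the inner floor of the chamber, an open aluminium pot: 132 mm inside diameter, 148 mm outside, rim 86 mm above this point (the floor is 36 mm above the bench). Axes as vac_unit.
- lid (a joint): Angle of the chamber's lid (rad): 0 fully shut and home, 1.57 standing upright, 1.75 its open stop; it starts at 1.5 to 1.7, its tab up to 345 mm above the bench. The hinge is stiff (friction 0.5 N m, lid 0.35 kg): the lid stays wherever it is left, so if not pushed fully down it stays proud.
- lid_hinge (a point): Point on the lid's hinge line, behind the chamber (88 mm from the chamber's axis). The lid turns about this y axis. Frame of the lid: y along the hinge line (as the unit's y), -x towards the tab, z out of the lid's upper face. A steel strap lies on the lid's face up to 63 mm from the hinge; beyond it the face is bare and can be pressed.
- lid_tab (a point): Grip point in the black tab at the lid's free edge: 192 mm along -x and 7 mm along z from the hinge point, same axes. The lid is a clear disc 160 mm across, 12 mm thick, upper face 5 mm above this point when shut; the tab lies in its plane, 164 to 212 mm from the hinge, 32 mm wide along y, 14 mm thick. Pinched across its width, it turns between the fingers as the lid swings.
- peak_pointer (a joint): Angle of the gauge's peak pointer and its reset knob (rad): 0 at the zero stop (pointer to the lower left of the dial), growing clockwise as seen from the robot, facing the dial. It starts at 0.7 to 1.4. Light friction (0.05 N m): it stays where left. To zero it, turn the knob counter-clockwise by this angle.
- knob_grip (a point): Grip point of the gauge's black wing knob, on its axis, 28 mm above the gauge's window, 12 mm below the knob's top. Frame of the knob: z out of the panel (35 degrees from vertical, leaning to the robot), x along the wing, the way the pointer points. The wing is 44 mm long in x, 13 mm thick in y, 34 mm high on a disc 34 mm across. The gauge is 126 mm across and 30 mm proud of the panel.
- valve (a joint): Angle of the valve's lever (rad), on the panel below the gauge: about 0 shut, pointing to the right (the unit's -y) across the panel, 1.571 open, pointing down it. To be left shut. The lever is 75 mm long, its pivot 111 mm below the knob's axis along the slope; at its end a finger post of 18 mm diameter stands 71 mm out of the panel. It moves easily (0.12 N m).
- slide_rack: Bystander: loose rectangular white slide rack with glass slides, 85 x 100 x 46 mm high. Origin: centre of the underside.
- wash_bottle: Bystander: loose white wash bottle with a bent spout, 64 mm across, about 200 mm high. Origin: centre of the underside.
- well_plate: Bystander: loose clear 12-well plate, 85 x 127 x 18 mm high. Origin: centre of the underside.
- dish_stack: Bystander: loose stack of three 60 mm culture dishes, 44 mm high. Origin: centre of the underside.
- resin_bottle: Bystander: loose amber jar, 68 mm across, 130 mm high. Origin: centre of the underside.
- beaker: Bystander: loose glass beaker, 72 mm across the rim, 85 mm high. Origin: centre of the underside.

How it is judged:
On the way, in this order (a step that is already met when the one before it is completed fails the run):
1. the mould rack stands flat on the chamber's floor, let go (horizontal distance between mould_rack and chamber_floor below 0.035 m and z of mould_rack in the frame of chamber_floor below 0.006 m and angle between mould_rack's own z axis and vertical below 0.1 rad and contact force between the fingers and mould_rack below 0.1 N), for 0.2 s.
2. the lid is fully home and the peak pointer is at its zero stop (in either order) (value of joint lid below 0.02 rad and value of joint peak_pointer below 0.06 rad), for 0.2 s.
At the end, for the whole second after the job is handed in: The mould rack stands on the chamber's floor (within 6 mm of it, tilted under 0.1 rad, within 35 mm of the centre) at rest, the lid is shut within 0.02 rad, the peak pointer is within 0.06 rad of its zero stop, and the valve lever is still shut (below 0.35 rad) (all of step 2 and horizontal distance between mould_rack and chamber_floor below 0.035 m and z of mould_rack in the frame of chamber_floor below 0.006 m and angle between mould_rack's own z axis and vertical below 0.1 rad and linear speed of mould_rack below 0.02 m/s and value of joint valve below 0.35 rad); the robot touches nothing.
It fails at once if the valve lever is pushed open (beyond 0.5 rad) (value of joint valve above 0.5 rad).
It fails at once if the mould rack is dropped into the chamber (faster than 0.5 m/s in it) (horizontal distance between mould_rack and chamber_floor below 0.06 m and z of mould_rack in the frame of chamber_floor below 0.08 m and linear speed of mould_rack above 0.5 m/s).
It fails at once if the mould rack is tipped over (angle between mould_rack's own z axis and vertical above 0.6 rad).
It fails at once if another thing on the bench is shifted more than 30 mm or knocked over (distance of any of slide_rack, wash_bottle, well_plate, dish_stack, resin_bottle, beaker from where it was at the start of the episode above 0.03 m or angle between any of wash_bottle, resin_bottle, beaker's own z axis and vertical above 0.5 rad).
It also fails if it takes over 72 s, if anything falls off the work surface, if the arm or the gripper's body presses on something with over 40 N, if the wrist force passes 120 N, or if a joint passes its speed limit or range.

## Working session

There is one attempt and no reset: what is moved stays moved. The work goes in short steps, Python scripts to look and compute and a shell command to move; the robot and the scene stay as the last step left them, time stands still between calls to the robot, and variables do not carry over. Pictures are saved under pics/ and viewed, and the job is handed in when it is done.

```bash
ls; mkdir -p pics; python3 - <<'E'
from cell import arm
import cv2
print(arm.observe()); print(arm.hold_point_z)
for n in ("scene","top"):
    cv2.imwrite(f"pics/{n}0.png",arm.get_image(n)); print(n,arm.camera_params(n))
E
```

```text
pics
{'clock': 0.0, 'joints': array([-1.41456843,  0.43521733,  0.02497746,  1.57409711, -0.01157298,
        1.133995  , -0.07507072]), 'dq': array([-0.00024136,  0.00043621,  0.00193445, -0.00048117,  0.00067485,
       -0.00020981,  0.00072174]), 'joint_efforts': array([ 9.61826336e-04, -6.67871904e+01,  9.86006297e-01, -3.14460218e+01,
       -6.02407311e-02,  4.29772201e-02,  1.88463505e-04]), 'position': array([0.15990336, 0.60367033, 0.22594854]), 'ee_rot': array([ 2.48871853e+00,  1.91547662e+00, -1.78354762e-03]), 'force': array([-0.61196455,  0.36221851, -0.70906456]), 'ft_torque': array([-0.00998562,  0.02705047,  0.00828048]), 'width': 1.0016925060236992}
0.0188
scene {'camera_matrix': array([[463.12399354,   0.        , 320.15241259],
       [  0.        , 463.12399354, 241.14433735],
       [  0.        ,   0.        ,   1.        ]]), 'rvec': array([ 2.02472369,  1.28428676, -0.55324958]), 'tvec': array([-0.1657683 , -0.22285703,  1.4844516 ])}
top {'camera_matrix': array([[523.30207385,   0.        , 321.41675068],
       [  0.        , 523.30207385, 249.76824851],
       [  0.        ,   0.        ,   1.        ]]), 'rvec': array([ 2.17855842, -2.13871278,  0.09742161]), 'tvec': array([-0.04779057,  0.50161114,  1.28297677])}
```

View pics/scene0.png

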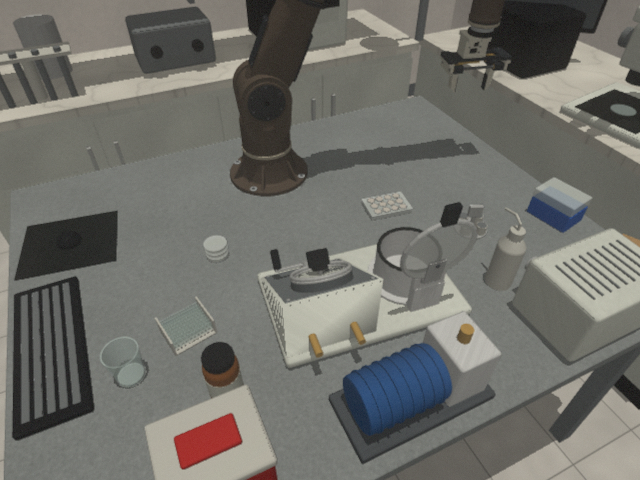

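View pics/top0.png

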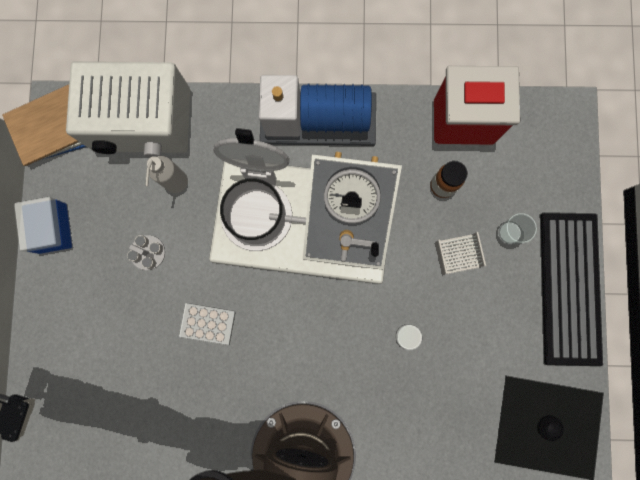

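The top view shows the mould rack at about (146,251), the chamber at (252,210), the gauge at (351,197), the valve at (346,241) with its post at (375,249), and the lid tab at (245,136). I'll enlarge these next.

```bash
cat > h.py <<'E'
import numpy as np, cv2
from cell import arm
from scipy.spatial.transform import Rotation as R
def cam(n):
    p=arm.camera_params(n); return p['camera_matrix'],cv2.Rodrigues(np.array(p['rvec']))[0],np.array(p['tvec'])
def proj(n,P):
    K,Rm,t=cam(n); q=(K@(Rm@np.atleast_2d(P).T+t[:,None])).T; return q[:,:2]/q[:,2:]
def ray(n,uv):
    K,Rm,t=cam(n); d=Rm.T@np.linalg.solve(K,[uv[0],uv[1],1.]); return -Rm.T@t,d/np.linalg.norm(d)
def onz(n,uv,z):
    o,d=ray(n,uv); return o+d*(z-o[2])/d[2]
def tri(a,b):
    o1,d1=ray('top',a);o2,d2=ray('scene',b)
    s=np.linalg.lstsq(np.c_[d1,-d2],o2-o1,rcond=None)[0]
    p,q=o1+d1*s[0],o2+d2*s[1]; return (p+q)/2,np.linalg.norm(p-q)
def crop(src,out,x0,y0,w,h,k):
    im=cv2.imread(src)[y0:y0+h,x0:x0+w]; cv2.imwrite(out,cv2.resize(im,None,fx=k,fy=k,interpolation=cv2.INTER_CUBIC))
E
python3 - <<'E'
from h import *
np.set_printoptions(precision=4,suppress=True)
crop('pics/top0.png','pics/t_a.png',110,110,200,150,4)
crop('pics/top0.png','pics/t_b.png',280,130,160,120*1+40,4) if 0 else crop('pics/top0.png','pics/t_b.png',290,140,130,150,4)
crop('pics/scene0.png','pics/s_a.png',360,180,190,140,4)
crop('pics/scene0.png','pics/s_b.png',240,220,190,140,4)
for n in('top','scene'): print(ray(n,(320,240)))
E
```

```text
(array([ 0.3632, -0.0614,  1.3283]), array([ 0.1248,  0.0205, -0.992 ]))
(array([ 1.1849, -0.3747,  0.8581]), array([-0.659 ,  0.3099, -0.6854]))
```

View pics/t_a.png

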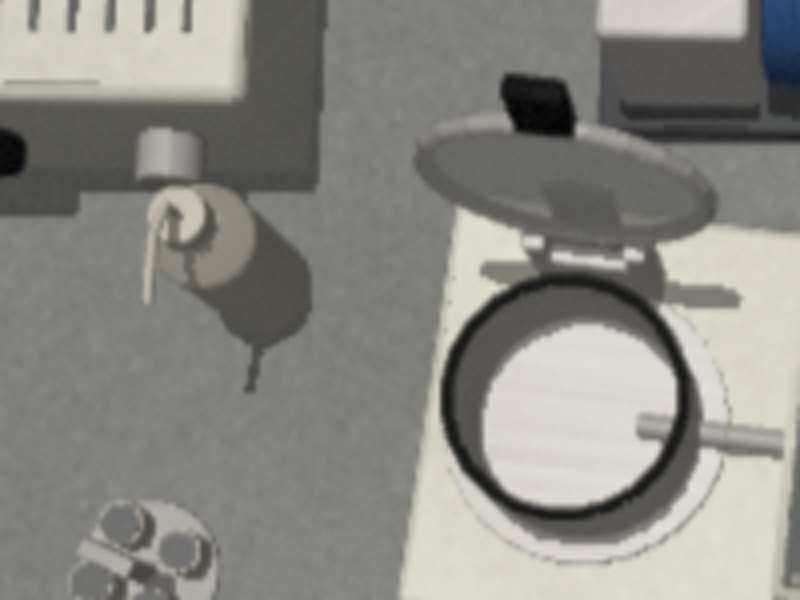

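View pics/t_b.png

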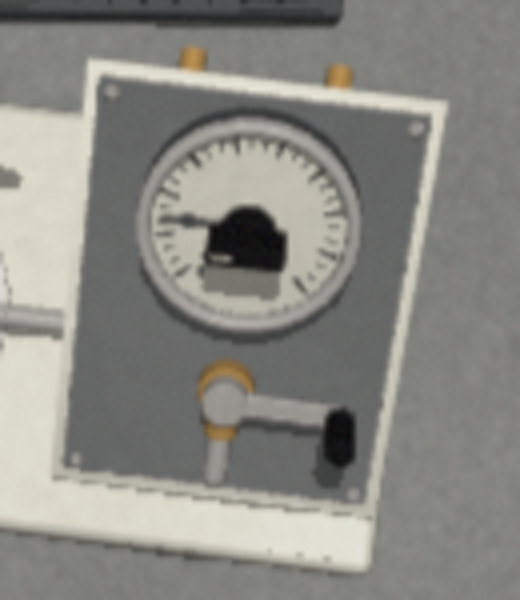

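View pics/s_a.png

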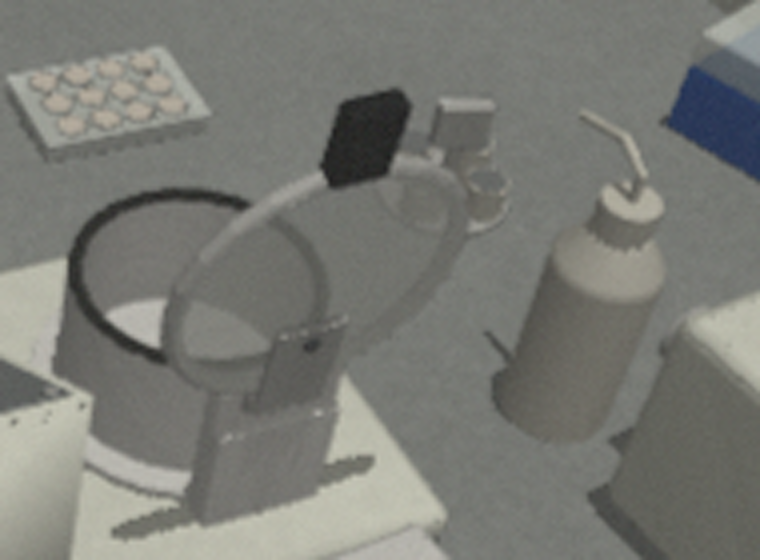

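View pics/s_b.png

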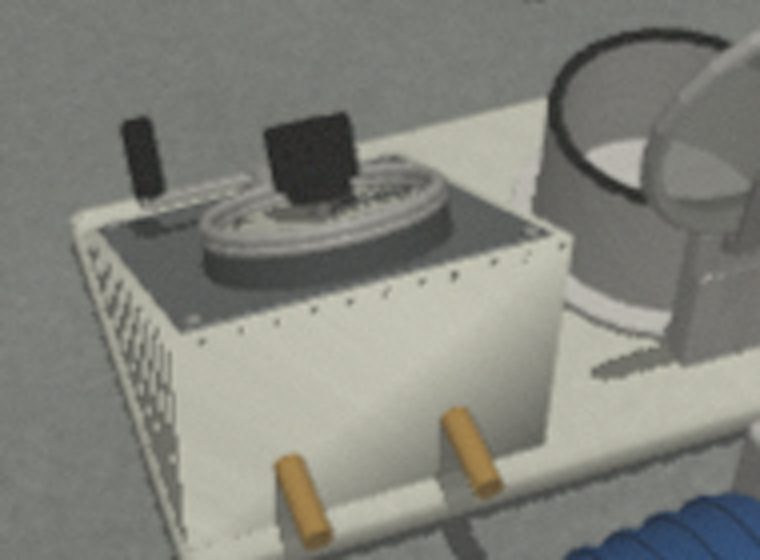

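```bash
python3 - <<'E'
from h import *
np.set_printoptions(precision=4,suppress=True)
f=lambda x,y:(290+(x-1.5)/4,140+(y-1.5)/4)
TL,TR=[onz('top',f(*p),.199) for p in((88,60),(447,103))]
BL,BR=[onz('top',f(*p),.045) for p in((53,477),(372,515))]
for a,b in((TL,TR),(BL,BR),(TL,BL),(TR,BR)): d=b-a; print(a,b,np.linalg.norm(d),np.degrees(np.arctan2(d[1],d[0])))
im=cv2.imread('pics/top0.png'); g=cv2.cvtColor(im,cv2.COLOR_BGR2GRAY)
m=((g<50)*255).astype(np.uint8); 
roi=np.zeros_like(m); roi[172:246,214:292]=m[172:246,214:292]
n,l,s,c=cv2.connectedComponentsWithStats(roi); i=1+np.argmax(s[1:,4]); print(s[i])
cs,_=cv2.findContours((l==i).astype(np.uint8),cv2.RETR_CCOMP,cv2.CHAIN_APPROX_NONE)
for q in cs:
    if len(q)>50:
        e=cv2.fitEllipse(q); C=onz('top',e[0],.122); print(e,C, 'diam', np.array(e[1])/523.3*np.linalg.norm(C-ray('top',e[0])[0]))
# same in scene
im2=cv2.imread('pics/scene0.png'); 
crop('pics/top0.png','pics/t_c.png',120,225,55,50,12)
crop('pics/scene0.png','pics/s_c.png',430,195,90,60,8)
E
```

```text
[ 0.6954 -0.0158  0.199 ] [ 0.674  -0.2141  0.199 ] 0.19948989338628417 -96.15275974906346
[0.4771 0.0064 0.045 ] [ 0.4572 -0.1899  0.045 ] 0.19725284351874575 -95.78510058981124
[ 0.6954 -0.0158  0.199 ] [0.4771 0.0064 0.045 ] 0.26812509792532374 174.20060547886914
[ 0.674  -0.2141  0.199 ] [ 0.4572 -0.1899  0.045 ] 0.2670880151734006 173.6142308528539
[221 179  61  61 410]
((251.01065063476562, 208.901611328125), (59.68345260620117, 60.59709167480469), 41.41033172607422) [0.5856 0.1266 0.122 ] diam [0.1415 0.1437]
((251.02801513671875, 209.19595336914062), (57.26130294799805, 57.77133560180664), 54.816898345947266) [0.5849 0.1266 0.122 ] diam [0.1358 0.137 ]
```

View pics/t_c.png

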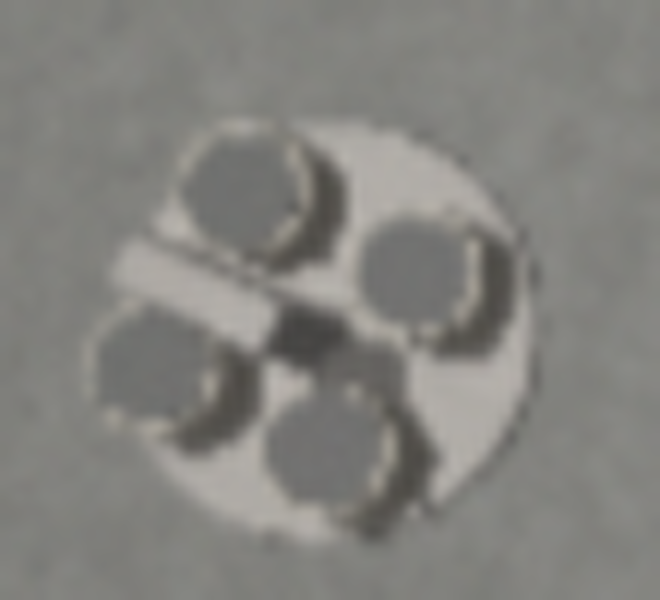

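View pics/s_c.png

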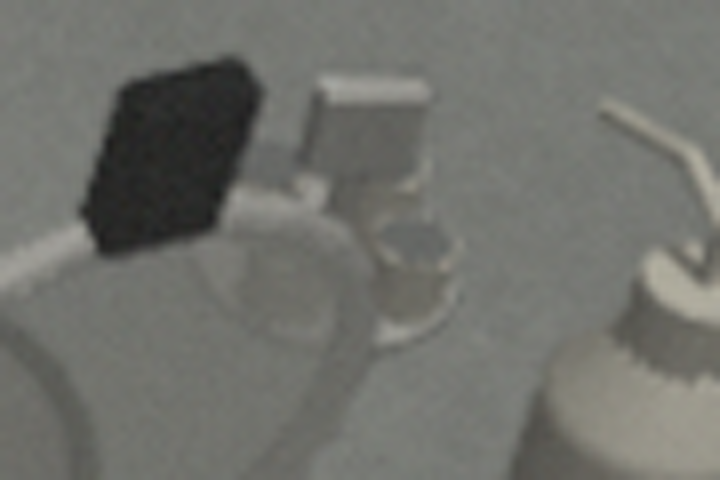

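```bash
python3 - <<'E'
from h import *
np.set_printoptions(precision=4,suppress=True)
ft=lambda p:(120+(p[0]-5.5)/12,225+(p[1]-5.5)/12)
fs=lambda p:(430+(p[0]-3.5)/8,195+(p[1]-3.5)/8)
pc=onz('top',ft((312,330)),.005); print('plate c',pc)
a=onz('top',ft((118,262)),.082);b=onz('top',ft((268,328)),.082);print('tab',a,b,np.linalg.norm(a-b),(a+b)/2, np.degrees(np.arctan2(*(a-b)[[1,0]])))
print('tri',tri(ft((194,295)),fs((374,90))))
a=onz('scene',fs((320,90)),.082);b=onz('scene',fs((430,93)),.082);print('tab s',a,b,np.linalg.norm(a-b),(a+b)/2, np.degrees(np.arctan2(*(a-b)[[1,0]])))
# cups centres z=.031 top
for n,p in enumerate([(242,190),(415,270),(155,365),(325,450)]): print(onz('top',ft(p),.031))
print('cups mean',np.mean([onz('top',ft(p),.031) for p in [(242,190),(415,270),(155,365),(325,450)]],0))
# lid tab: black
for n,x0,y0,w,h in(('top',225,118,40,35),('scene',435,195,32,40)):
    g=cv2.cvtColor(cv2.imread(f'pics/{n}0.png'),cv2.COLOR_BGR2GRAY)[y0:y0+h,x0:x0+w]
    m=(g<60).astype(np.uint8); nn,l,s,c=cv2.connectedComponentsWithStats(m); i=1+np.argmax(s[1:,4]); print(n,s[i]+[x0,y0,0,0,0],c[i]+[x0,y0])
    if n=='top':A=c[i]+[x0,y0]
    else:B=c[i]+[x0,y0]
print('lid tab',tri(A,B))
yaw=np.radians(-6.0);xu=np.array([np.cos(yaw),np.sin(yaw),0]);yu=np.array([-np.sin(yaw),np.cos(yaw),0]);z=np.array([0,0,1.])
C=np.array([.585,.1266,.036])
# lid upper face 5mm above tab pt when shut; hinge z unknown: tab pt 7mm above hinge
for th in(1.5,1.6,1.7):
  for hz in(.122,.125,.128):
    H=C+.088*xu; H[2]=hz
    lx=-xu*np.cos(th)+z*np.sin(th); lz=xu*np.sin(th)+z*np.cos(th)
    T=H+.192*lx+.007*lz; print(th,hz,T,proj('top',T),proj('scene',T))
E
```

```text
plate c [0.4909 0.4112 0.005 ]
tab [0.4965 0.4236 0.082 ] [0.4837 0.3926 0.082 ] 0.03357489975657199 [0.4901 0.4081 0.082 ] 67.61990572098527
tri (array([0.4913, 0.4109, 0.0773]), np.float64(0.002578788517912535))
tab s [0.4881 0.3914 0.082 ] [0.5049 0.4234 0.082 ] 0.036099762595543455 [0.4965 0.4074 0.082 ] -117.73245796378494
[0.5176 0.4183 0.031 ]
[0.5014 0.381  0.031 ]
[0.4805 0.4345 0.031 ]
[0.4634 0.3978 0.031 ]
cups mean [0.4907 0.4079 0.031 ]
top [235 129  19  15 223] [244.1614 136.0852]
scene [440 203  22  24 357] [450.7339 214.1261]
lid tab (array([0.699 , 0.1167, 0.312 ]), np.float64(0.002235092601304425))
1.5 0.122 [0.666  0.1181 0.314 ] [[242.2567 151.4926]] [[440.1525 202.9089]]
1.5 0.125 [0.666  0.1181 0.317 ] [[242.0064 151.0501]] [[440.438  201.6515]]
1.5 0.128 [0.666  0.1181 0.32  ] [[241.7547 150.605 ]] [[440.7249 200.3881]]
1.6 0.122 [0.6851 0.1161 0.3137] [[243.6209 142.2434]] [[445.3997 209.1994]]
1.6 0.125 [0.6851 0.1161 0.3167] [[243.375  141.7754]] [[445.7023 207.938 ]]
1.6 0.128 [0.6851 0.1161 0.3197] [[243.1278 141.3047]] [[446.0063 206.6706]]
1.7 0.122 [0.704  0.1141 0.3115] [[245.1237 133.4087]] [[450.5686 216.4457]]
1.7 0.125 [0.704  0.1141 0.3145] [[244.8832 132.9174]] [[450.888  215.1848]]
1.7 0.128 [0.704  0.1141 0.3175] [[244.6412 132.4233]] [[451.209  213.9177]]
```

```bash
python3 - <<'E'
from h import *
crop('pics/top0.png','pics/t_d.png',210,170,100,75,8)
crop('pics/scene0.png','pics/s_d.png',365,220,90,75,8)
E
```

```text
(no output)
```

View pics/t_d.png

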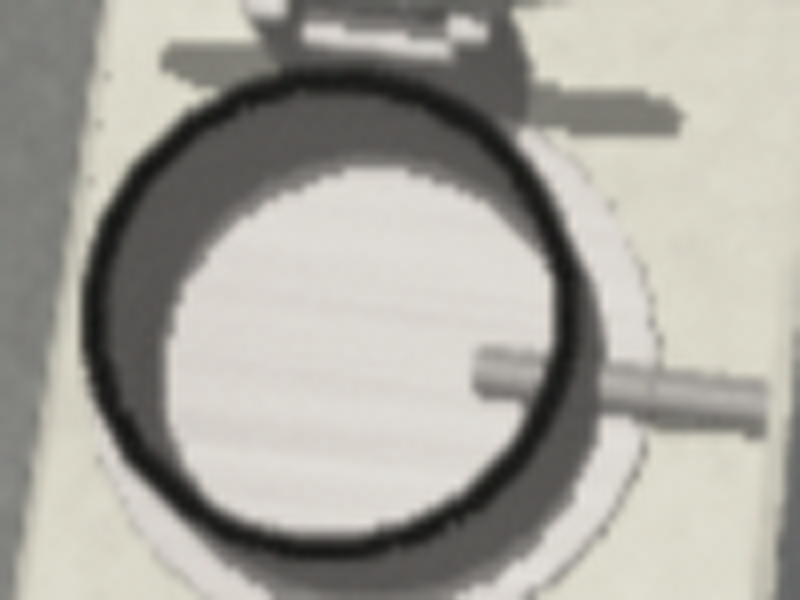

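View pics/s_d.png

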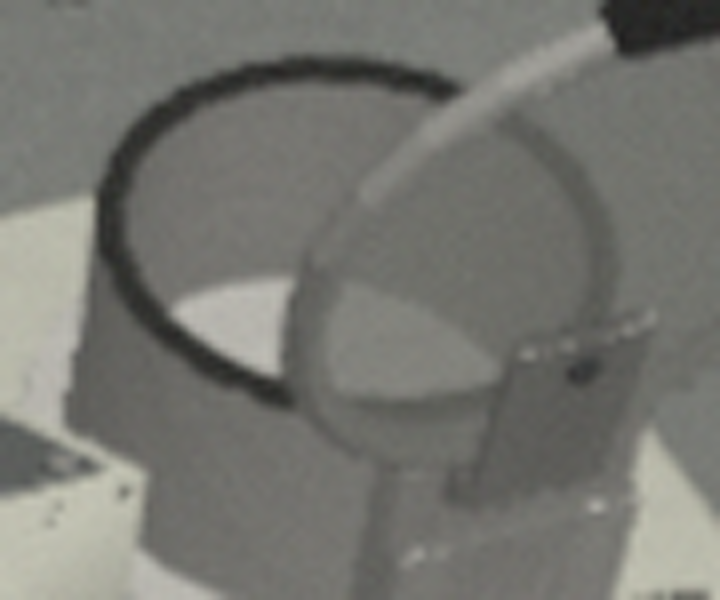

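```bash
python3 - <<'E'
from h import *
np.set_printoptions(precision=4,suppress=True)
yaw=np.radians(-6.0);xu=np.array([np.cos(yaw),np.sin(yaw),0]);yu=np.array([-np.sin(yaw),np.cos(yaw),0])
C=np.array([.585,.1266,0])
for z in(.036,.045,.055,.065,.08,.1):
    for u in((285,217.5),(269,216.2),(305.5,220.8)):
        d=onz('top',u,z)-C; print(z,u,d@xu,d@yu)
E
```

```text
0.036 (285, 217.5) 0.003609279008285239 -0.072590966049969
0.036 (269, 216.2) 0.002019532445664987 -0.032324232672486006
0.036 (305.5, 220.8) 0.0015408274492878413 -0.12461937905862873
0.045 (285, 217.5) 0.002184431714906539 -0.0735492505127777
0.045 (269, 216.2) 0.0006057570154730124 -0.0335629566552856
0.045 (305.5, 220.8) 0.00013038598210053653 -0.1252153092417084
0.055 (285, 217.5) 0.0006012680555969328 -0.07461401102700961
0.055 (269, 216.2) -0.0009651045736293117 -0.034939316636174104
0.055 (305.5, 220.8) -0.001436771203663234 -0.12587745388957472
0.065 (285, 217.5) -0.0009818956037126764 -0.07567877154124147
0.065 (269, 216.2) -0.002535966162731636 -0.0363156766170626
0.065 (305.5, 220.8) -0.0030039283894270014 -0.1265395985374411
0.08 (285, 217.5) -0.0033566410926772487 -0.07727591231258937
0.08 (269, 216.2) -0.00489225854638507 -0.03838021658839532
0.08 (305.5, 220.8) -0.005354664168072544 -0.1275328155092406
0.1 (285, 217.5) -0.0065229684112965754 -0.07940543334105316
0.1 (269, 216.2) -0.008033981724589611 -0.04113293655017228
0.1 (305.5, 220.8) -0.008488978539599977 -0.1288571048049732
```

```bash
cat >> h.py <<'E'
np.set_printoptions(precision=4,suppress=True)
def down(yaw_deg):
    a=np.radians(yaw_deg); x=np.array([np.cos(a),np.sin(a),0]); z=np.array([0,0,-1.]); return np.c_[x,np.cross(z,x),z]
def plan(p,Rt):
    s=arm.observe(); Rc=R.from_rotvec(s['ee_rot']).as_matrix(); p=np.array(p)
    print('dp',Rc.T@(p-s['position']),'rot',R.from_matrix(Rc.T@Rt).as_rotvec(),'dist',np.linalg.norm(p-s['position']))
E
python3 - <<'E'
from h import *
plan((.4907,.409,.14),down(156.3))
for p,z in(((160,178),.0),((163,165),.2)): print(onz('top',p,z))
E
```

```text
dp [-0.1035  0.3696  0.0862] rot [-0.0009  0.0012 -1.416 ] dist 0.39342111862301615
[0.6857 0.3859 0.    ]
[0.6667 0.3134 0.2   ]
```

```bash
python3 -m pendant '[{"dp":[-0.02,0.08,0.0],"rotation":[0,0,-0.18],"fingers":-1},{"dp":[-0.104,0.37,0.05],"rotation":[0,0,-1.416],"fingers":-0.5},{"dp":[-0.104,0.37,0.086],"rotation":[0,0,-1.416],"fingers":-0.4},{"dp":[-0.104,0.37,0.086],"rotation":[0,0,-1.416],"fingers":-0.4},{"dp":[-0.104,0.37,0.086],"rotation":[0,0,-1.416],"fingers":-0.4},{"dp":[-0.104,0.37,0.086],"rotation":[0,0,-1.416],"fingers":-0.4},{"dp":[-0.104,0.37,0.086],"rotation":[0,0,-1.416],"fingers":-0.4},{"dp":[-0.104,0.37,0.086],"rotation":[0,0,-1.416],"fingers":-0.4},{"dp":[-0.104,0.37,0.086],"rotation":[0,0,-1.416],"fingers":-0.4},{"dp":[-0.104,0.37,0.086],"rotation":[0,0,-1.416],"fingers":-0.4},{"dp":[-0.104,0.37,0.086],"rotation":[0,0,-1.416],"fingers":-0.4}]'
python3 - <<'E'
from h import *
cv2.imwrite('pics/top1.png',arm.get_image('top'));cv2.imwrite('pics/scene1.png',arm.get_image('scene'))
crop('pics/scene1.png','pics/s1.png',400,130,150,120,5)
plan((.4907,.409,.045),down(156.3))
E
```

```text
clock: 1.48
position: [0.4905, 0.4088, 0.1404]
ee_rot: [0.646, 3.074, -0.002]
force: [0.5, -0.4, 0.1]
width: 0.7
dp [0.     0.0004 0.0954] rot [-0.0012  0.0005 -0.0001] dist 0.09538086895501101
```

View pics/s1.png

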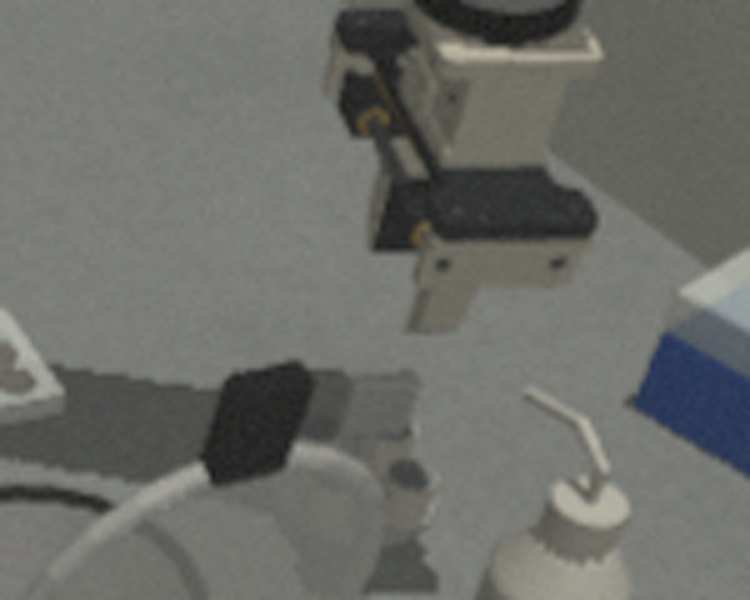

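View pics/top1.png

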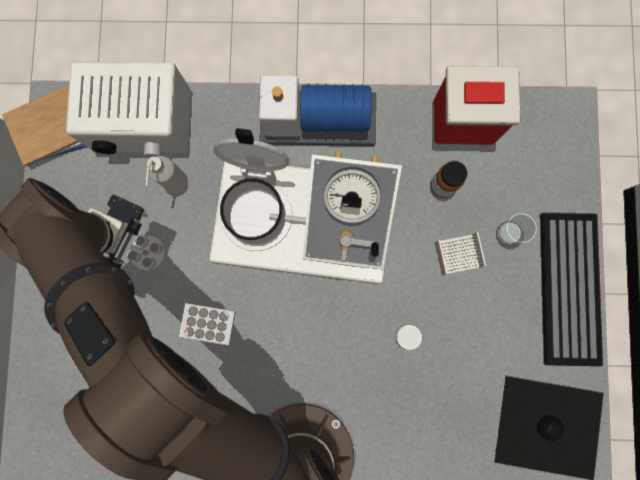

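```bash
python3 -m pendant '[{"dp":[0,0,0.03],"rotation":[0,0,0],"fingers":-0.4},{"dp":[0,0,0.06],"rotation":[0,0,0],"fingers":-0.4},{"dp":[0,0,0.08],"rotation":[0,0,0],"fingers":-0.4},{"dp":[0,0,0.095],"rotation":[0,0,0],"fingers":-0.4},{"dp":[0,0,0.095],"rotation":[0,0,0],"fingers":-0.4},{"dp":[0,0,0.095],"rotation":[0,0,0],"fingers":0.0},{"dp":[0,0,0.095],"rotation":[0,0,0],"fingers":0.3},{"dp":[0,0,0.095],"rotation":[0,0,0],"fingers":0.5},{"dp":[0,0,0.095],"rotation":[0,0,0],"fingers":0.7},{"dp":[0,0,0.095],"rotation":[0,0,0],"fingers":1},{"dp":[0,0,0.095],"rotation":[0,0,0],"fingers":1},{"dp":[0,0,0.095],"rotation":[0,0,0],"fingers":1},{"dp":[0,0,0.095],"rotation":[0,0,0],"fingers":1}]' 25
python3 - <<'E'
from h import *
o=arm.observe();print(o['width'],o['force'],o['ft_torque'])
cv2.imwrite('pics/scene2.png',arm.get_image('scene'))
crop('pics/scene2.png','pics/s2.png',400,130,150,120,5)
E
```

```text
clock: 3.2
position: [0.4906, 0.4086, 0.0454]
ee_rot: [0.645, 3.074, -0.002]
force: [0.7, -0.1, 0.1]
width: 0.131
0.13116280239242653 [ 0.7032 -0.1379  0.1045] [0.018  0.1364 0.0668]
```

View pics/s2.png

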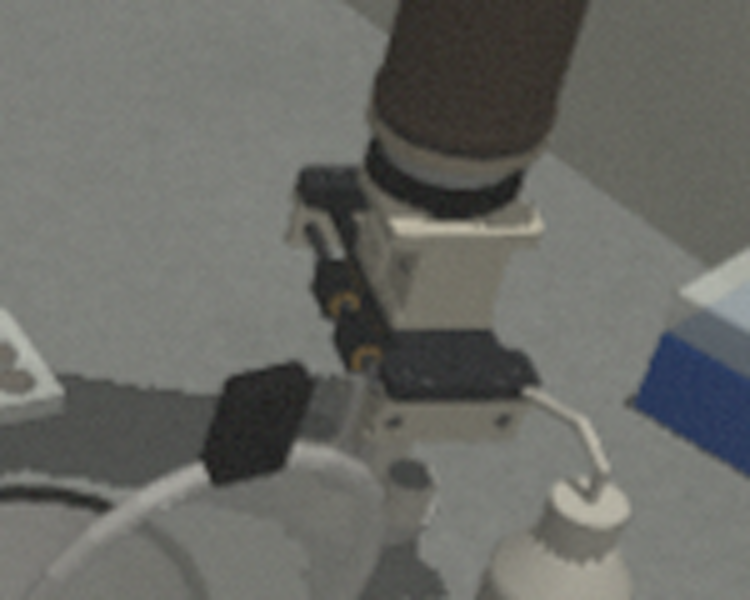

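```bash
python3 -m pendant '[{"dp":[0,0,-0.02],"rotation":[0,0,0],"fingers":1},{"dp":[0,0,-0.06],"rotation":[0,0,0],"fingers":1},{"dp":[0,0,-0.1],"rotation":[0,0,0],"fingers":1},{"dp":[0,0,-0.14],"rotation":[0,0,0],"fingers":1},{"dp":[0,0,-0.165],"rotation":[0,0,0],"fingers":1},{"dp":[0,0,-0.165],"rotation":[0,0,0],"fingers":1},{"dp":[0,0,-0.165],"rotation":[0,0,0],"fingers":1}]'
python3 - <<'E'
from h import *
o=arm.observe();print(o['width'],o['force'],o['ft_torque'])
plan((.586,.1346,.211),down(84))
E
```

```text
clock: 4.12
position: [0.49, 0.4081, 0.2087]
ee_rot: [-0.645, -3.074, 0.005]
force: [-0.5, -0.4, -3.3]
width: 0.131
0.13073706250399722 [-0.4531 -0.3671 -3.3136] [ 0.0258  0.0254 -0.0378]
dp [-0.1979 -0.2118 -0.0016] rot [-0.0032  0.0019  1.2617] dist 0.28988677953310227
```

```bash
python3 -m pendant '[{"dp":[-0.008,-0.008,-0.002],"rotation":[0,0,0.05],"fingers":1},{"dp":[-0.025,-0.026,-0.002],"rotation":[0,0,0.16],"fingers":1},{"dp":[-0.045,-0.048,-0.002],"rotation":[0,0,0.28],"fingers":1},{"dp":[-0.065,-0.07,-0.002],"rotation":[0,0,0.41],"fingers":1},{"dp":[-0.085,-0.091,-0.002],"rotation":[0,0,0.54],"fingers":1},{"dp":[-0.105,-0.112,-0.002],"rotation":[0,0,0.67],"fingers":1},{"dp":[-0.125,-0.134,-0.002],"rotation":[0,0,0.8],"fingers":1},{"dp":[-0.145,-0.155,-0.002],"rotation":[0,0,0.92],"fingers":1},{"dp":[-0.165,-0.176,-0.002],"rotation":[0,0,1.05],"fingers":1},{"dp":[-0.18,-0.193,-0.002],"rotation":[0,0,1.15],"fingers":1},{"dp":[-0.192,-0.205,-0.002],"rotation":[0,0,1.22],"fingers":1},{"dp":[-0.198,-0.212,-0.002],"rotation":[0,0,1.262],"fingers":1},{"dp":[-0.198,-0.212,-0.002],"rotation":[0,0,1.262],"fingers":1},{"dp":[-0.198,-0.212,-0.002],"rotation":[0,0,1.262],"fingers":1}]'
python3 - <<'E'
from h import *
o=arm.observe();print(o['width'],o['force'],o['ft_torque'])
plan((.586,.1346,.0814),down(84))
cv2.imwrite('pics/scene3.png',arm.get_image('scene'))
cv2.imwrite('pics/top3.png',arm.get_image('top'))
crop('pics/scene3.png','pics/s3.png',330,100,180,150,4)
E
```

```text
clock: 5.88
position: [0.5857, 0.1356, 0.2113]
ee_rot: [2.332, 2.104, -0.005]
force: [-0.5, 0.4, -2.1]
width: 0.129
0.1288991898224449 [-0.5003  0.3659 -2.1238] [ 0.0583 -0.0037 -0.0309]
dp [-0.0006  0.0006  0.1299] rot [-0.0017  0.0026  0.002 ] dist 0.12989003673988112
```

View pics/s3.png

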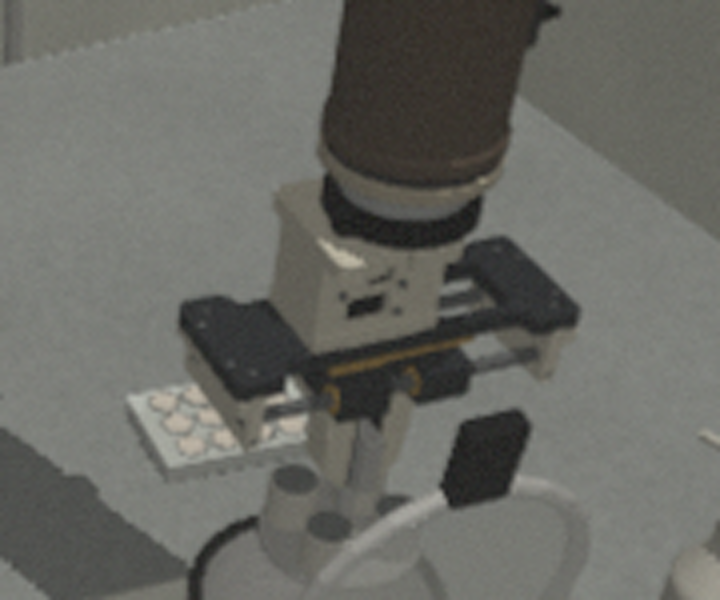

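View pics/top3.png

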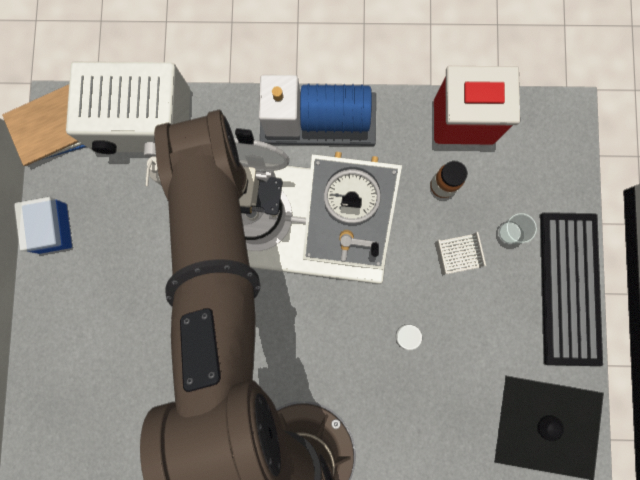

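```bash
python3 - <<'E'
from h import *
a=np.radians(-6);xu=np.array([np.cos(a),np.sin(a),0]);yu=np.array([-np.sin(a),np.cos(a),0])
C=np.array([.585,.1266,0])
for p in((292,478),(328,525),(398,503)):
    q=onz('scene',(330+(p[0]-1.5)/4,100+(p[1]-1.5)/4),.197)-C; print(q@xu,q@yu)
E
```

```text
-0.017808057462215116 -0.01243910656152858
0.02302932713151327 -0.011650090989467518
0.019609245243434374 0.03216004109726977
```

```bash
python3 -m pendant '[{"dp":[0,0,0.01],"rotation":[0,0,0],"fingers":1},{"dp":[0,0,0.025],"rotation":[0,0,0],"fingers":1},{"dp":[0,0,0.04],"rotation":[0,0,0],"fingers":1},{"dp":[0,0,0.055],"rotation":[0,0,0],"fingers":1},{"dp":[0,0,0.07],"rotation":[0,0,0],"fingers":1},{"dp":[0,0,0.085],"rotation":[0,0,0],"fingers":1},{"dp":[0,0,0.1],"rotation":[0,0,0],"fingers":1},{"dp":[0,0,0.11],"rotation":[0,0,0],"fingers":1},{"dp":[0,0,0.118],"rotation":[0,0,0],"fingers":1},{"dp":[0,0,0.123],"rotation":[0,0,0],"fingers":1},{"dp":[0,0,0.126],"rotation":[0,0,0],"fingers":1},{"dp":[0,0,0.126],"rotation":[0,0,0],"fingers":1}]'
```

```text
clock: 7.48
position: [0.5856, 0.1352, 0.0854]
ee_rot: [2.332, 2.104, -0.005]
force: [-0.4, -0.2, -2.5]
width: 0.128
```

```bash
python3 -m pendant '[{"dp":[0,0,0.002],"rotation":[0,0,0],"fingers":1},{"dp":[0,0,0.003],"rotation":[0,0,0],"fingers":1},{"dp":[0,0,0.004],"rotation":[0,0,0],"fingers":1},{"dp":[0,0,0.004],"rotation":[0,0,0],"fingers":1}]'
```

```text
clock: 7.98
position: [0.5857, 0.1352, 0.0815]
ee_rot: [2.332, 2.104, -0.004]
force: [0.4, -0.8, -1.7]
width: 0.13
```

```bash
python3 -m pendant '[{"dp":[0,0,0.0007],"rotation":[0,0,0],"fingers":1},{"dp":[0,0,0.0014],"rotation":[0,0,0],"fingers":1},{"dp":[0,0,0.002],"rotation":[0,0,0],"fingers":1}]'
python3 - <<'E'
from h import *
print(arm.observe()['force'])
E
```

```text
clock: 8.35
position: [0.5857, 0.135, 0.0813]
ee_rot: [2.333, 2.103, -0.003]
force: [-9.6, -2.3, 23.7]
width: 0.131
[-9.6172 -2.3213 23.6934]
```

```bash
python3 -m pendant '[{"dp":[0,0,-0.0002],"rotation":[0,0,0],"fingers":1},{"dp":[0,0,-0.0002],"rotation":[0,0,0],"fingers":0.7},{"dp":[0,0,-0.0002],"rotation":[0,0,0],"fingers":0.5},{"dp":[0,0,-0.0002],"rotation":[0,0,0],"fingers":0.4},{"dp":[0,0,-0.0002],"rotation":[0,0,0],"fingers":0.4},{"dp":[0,0,-0.0002],"rotation":[0,0,0],"fingers":0.4}]'

```

```text
clock: 9.1
position: [0.5857, 0.1351, 0.0815]
ee_rot: [2.333, 2.103, -0.003]
force: [0.4, -0.0, 0.8]
width: 0.298
```

```bash
python3 -m pendant '[{"dp":[0,0,-0.02],"rotation":[0,0,0],"fingers":0.4},{"dp":[0,0,-0.06],"rotation":[0,0,0],"fingers":0.4},{"dp":[0,0,-0.1],"rotation":[0,0,0],"fingers":0.4},{"dp":[0,0,-0.15],"rotation":[0,0,0],"fingers":0.4},{"dp":[0,0,-0.17],"rotation":[0,0,0],"fingers":0.4},{"dp":[0,0,-0.17],"rotation":[0,0,0],"fingers":0.4}]'
python3 - <<'E'
from h import *
plan((.40,.1346,.3),down(84))
cv2.imwrite('pics/scene4.png',arm.get_image('scene'))
crop('pics/scene4.png','pics/s4.png',330,150,180,150,4)
E
```

```text
clock: 9.85
position: [0.5868, 0.1356, 0.2531]
ee_rot: [2.332, 2.102, 0.002]
force: [-0.2, -0.4, -0.1]
width: 0.299
dp [-0.0203 -0.1856 -0.0473] rot [0.0023 0.0007 0.0013] dist 0.19258704372955412
```

View pics/s4.png

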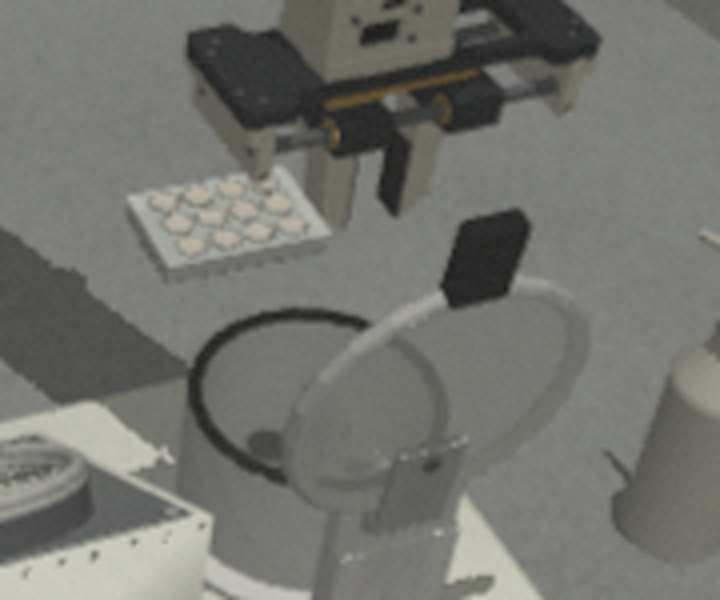

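```bash
python3 -m pendant '[{"dp":[0,0,-0.03],"rotation":[0,0,0],"fingers":0.4},{"dp":[0,0,-0.08],"rotation":[0,0,0],"fingers":0},{"dp":[0,0,-0.12],"rotation":[0,0,0],"fingers":-1},{"dp":[0,0,-0.12],"rotation":[0,0,0],"fingers":-1},{"dp":[0,0,-0.12],"rotation":[0,0,0],"fingers":-1}]'
python3 - <<'E'
from h import *
plan((.6987,.1146,.37),down(84))
plan((.6987,.1146,.2935),down(84))
print(arm.observe()['joints'])
E
```

```text
clock: 10.52
position: [0.5854, 0.1356, 0.3694]
ee_rot: [-2.333, -2.104, 0.006]
force: [-0.1, -0.4, 0.2]
width: 0.687
dp [-0.0092  0.1148 -0.0009] rot [-0.0029  0.003   0.0015] dist 0.11518936387170745
dp [-0.009   0.115   0.0756] rot [-0.0029  0.003   0.0015] dist 0.13796682478614622
[-0.4151  0.3194  0.139   1.4008 -0.0423  1.4282  1.1907]
```

```bash
python3 -m pendant '[{"dp":[-0.003,0.03,0],"rotation":[0,0,0],"fingers":-1},{"dp":[-0.006,0.07,0],"rotation":[0,0,0],"fingers":-1},{"dp":[-0.009,0.1,0],"rotation":[0,0,0],"fingers":-1},{"dp":[-0.009,0.115,0],"rotation":[0,0,0],"fingers":-1},{"dp":[-0.009,0.115,0],"rotation":[0,0,0],"fingers":-1},{"dp":[-0.009,0.115,0],"rotation":[0,0,0],"fingers":-1}]'
python3 - <<'E'
from h import *
plan((.6987,.1146,.2935),down(84))
cv2.imwrite('pics/scene5.png',arm.get_image('scene'))
cv2.imwrite('pics/top5.png',arm.get_image('top'))
crop('pics/scene5.png','pics/s5.png',360,80,180,150,4)
E
```

```text
clock: 11.28
position: [0.6981, 0.115, 0.3679]
ee_rot: [-2.332, -2.103, 0.009]
force: [-0.6, -0.0, 0.8]
width: 0.997
dp [-0.0001  0.001   0.0744] rot [-0.005   0.0034  0.0018] dist 0.07441232497139683
```

View pics/s5.png

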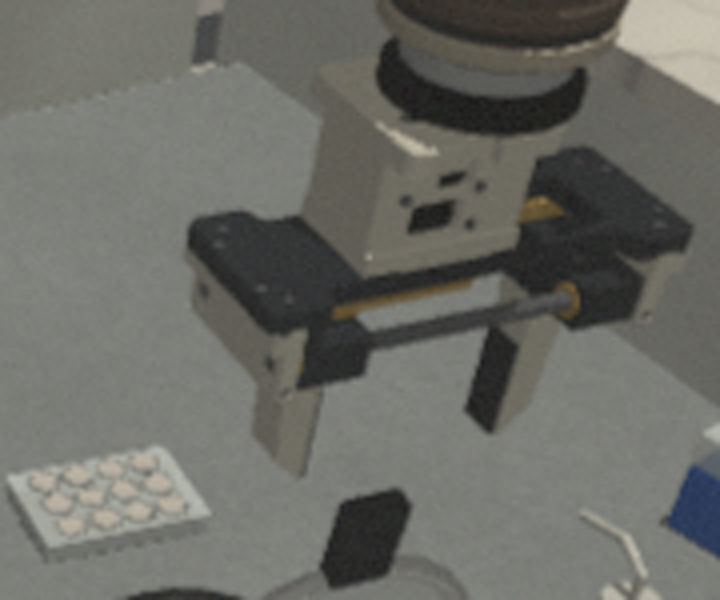

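View pics/top5.png

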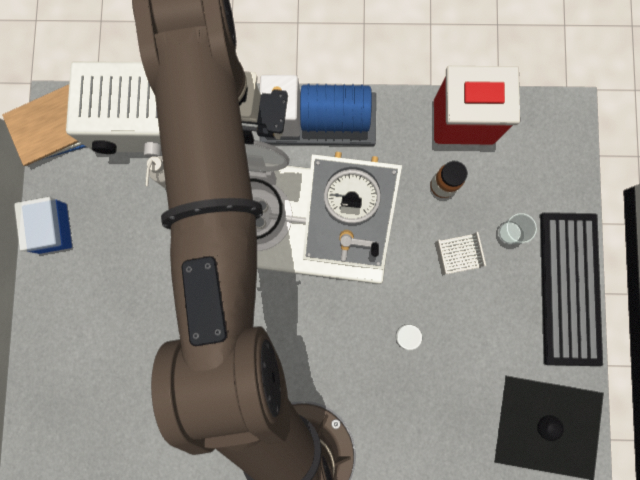

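```bash
python3 -m pendant '[{"dp":[0,0.001,0.03],"rotation":[0,0,0],"fingers":-1},{"dp":[0,0.001,0.06],"rotation":[0,0,0],"fingers":-0.6},{"dp":[0,0.001,0.075],"rotation":[0,0,0],"fingers":-0.3},{"dp":[0,0.001,0.075],"rotation":[0,0,0],"fingers":0},{"dp":[0,0.001,0.075],"rotation":[0,0,0],"fingers":0.2},{"dp":[0,0.001,0.075],"rotation":[0,0,0],"fingers":0.4},{"dp":[0,0.001,0.075],"rotation":[0,0,0],"fingers":1},{"dp":[0,0.001,0.075],"rotation":[0,0,0],"fingers":1}]' 15
python3 - <<'E'
from h import *
o=arm.observe(); print(o['force'],o['width']*92)
a=np.radians(-6);xu=np.array([np.cos(a),np.sin(a),0]);zz=np.array([0,0,1.])
H=np.array([.6725,.1174,.122])
Rc=R.from_rotvec(o['ee_rot']).as_matrix()
print(o['position'],Rc)
g=o['position']-Rc[:,2]*.0188
v=g-H; vx,vz=v@xu,v[2]; r=np.hypot(vx,vz); print('r',r,'expect',np.hypot(.192,.007))
phi0=np.arctan2(vz,-vx)  # angle of vector from -xu toward z
print('theta',phi0-np.arctan2(.007,.192))
for th in np.linspace(1.67,0.0,14):
    ph=th+np.arctan2(.007,.192)
    gp=H+r*(-np.cos(ph)*xu+np.sin(ph)*zz); gp[:2]+= (v-vx*xu)[:2]
    print(round(th,2),Rc.T@(gp-g))
E
```

```text
clock: 12.38
position: [0.6993, 0.1165, 0.2946]
ee_rot: [-2.33, -2.105, 0.003]
force: [0.9, 3.7, 1.1]
width: 0.351
[0.9253 3.7219 1.1271] 32.31579710008432
[0.6993 0.1165 0.2946] [[ 0.1013  0.9949 -0.0022]
 [ 0.9949 -0.1013 -0.0002]
 [-0.0004 -0.0022 -1.    ]]
r 0.19329811964416682 expect 0.19212756179163884
theta 1.6732550675556956
1.67 [ 0.     -0.0006 -0.0001]
1.54 [ 0.0001 -0.0254 -0.0018]
1.41 [ 0.0002 -0.0501 -0.0003]
1.28 [ 0.0002 -0.0745  0.0043]
1.16 [ 0.0003 -0.0981  0.012 ]
1.03 [ 0.0004 -0.1205  0.0227]
0.9 [ 0.0005 -0.1414  0.0361]
0.77 [ 0.0005 -0.1603  0.0522]
0.64 [ 0.0006 -0.1771  0.0705]
0.51 [ 0.0007 -0.1913  0.0908]
0.39 [ 0.0007 -0.2029  0.1127]
0.26 [ 0.0007 -0.2115  0.136 ]
0.13 [ 0.0008 -0.2171  0.1602]
0.0 [ 0.0008 -0.2195  0.1849]
```

```bash
python3 -m pendant '[{"dp":[0,-0.012,-0.001],"rotation":[0,0,0],"fingers":1},{"dp":[0,-0.025,-0.002],"rotation":[0,0,0],"fingers":1},{"dp":[0,-0.038,-0.001],"rotation":[0,0,0],"fingers":1},{"dp":[0,-0.05,0],"rotation":[0,0,0],"fingers":1},{"dp":[0,-0.062,0.002],"rotation":[0,0,0],"fingers":1},{"dp":[0,-0.0745,0.004],"rotation":[0,0,0],"fingers":1},{"dp":[0,-0.086,0.008],"rotation":[0,0,0],"fingers":1},{"dp":[0,-0.098,0.012],"rotation":[0,0,0],"fingers":1},{"dp":[0,-0.109,0.017],"rotation":[0,0,0],"fingers":1},{"dp":[0,-0.1205,0.0227],"rotation":[0,0,0],"fingers":1},{"dp":[0,-0.1205,0.0227],"rotation":[0,0,0],"fingers":1}]'
cat > arc.py <<'E'
from h import *
import sys
o=arm.observe(); print(o['force'],o['ft_torque'],o['width']*92)
a=np.radians(-6);xu=np.array([np.cos(a),np.sin(a),0]);zz=np.array([0,0,1.])
H=np.array([.6725,.1174,.122])
Rc=R.from_rotvec(o['ee_rot']).as_matrix()
g=o['position']-Rc[:,2]*.0188
v=g-H; vx,vz=v@xu,v[2]; print('r',np.hypot(vx,vz))
t0=np.arctan2(vz,-vx)-np.arctan2(.007,.192); print('theta',t0); r=.1933
for th in np.linspace(t0,0.0,12):
    ph=th+np.arctan2(.007,.192)
    gp=H+r*(-np.cos(ph)*xu+np.sin(ph)*zz); gp[:2]+= (v-vx*xu)[:2]
    print(round(th,2),Rc.T@(gp-g))
cv2.imwrite(sys.argv[1],arm.get_image('scene'))
E
python3 arc.py pics/scene6.png
```

```text
clock: 13.75
position: [0.5773, 0.1299, 0.272]
ee_rot: [-2.327, -2.105, 0.004]
force: [-3.1, 6.0, 1.3]
width: 0.345
[-3.0531  6.0037  1.2897] [ 0.9606  0.2698 -0.1065] 31.7318283911761
r 0.19412977438999154
theta 1.0176544320782346
1.02 [-0.      0.0004  0.0007]
0.93 [ 0.0001 -0.0147  0.0103]
0.83 [ 0.0001 -0.0288  0.0213]
0.74 [ 0.0002 -0.0418  0.0335]
0.65 [ 0.0002 -0.0537  0.0469]
0.56 [ 0.0003 -0.0643  0.0613]
0.46 [ 0.0003 -0.0735  0.0766]
0.37 [ 0.0004 -0.0812  0.0927]
0.28 [ 0.0004 -0.0875  0.1095]
0.19 [ 0.0004 -0.0921  0.1267]
0.09 [ 0.0004 -0.0951  0.1444]
0.0 [ 0.0004 -0.0965  0.1622]
```

View pics/scene6.png

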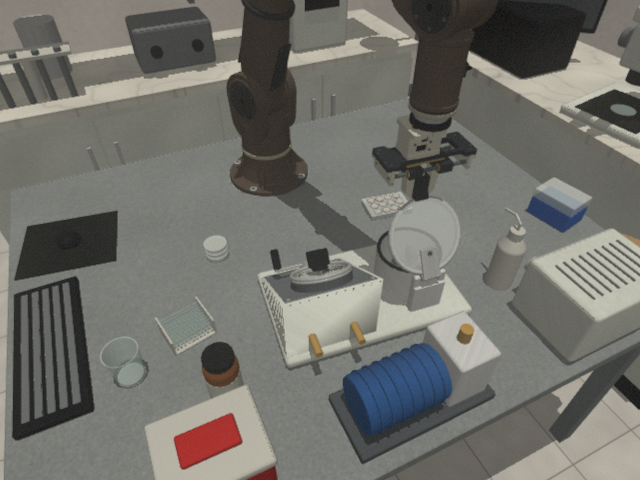

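```bash
python3 -m pendant '[{"dp":[0,-0.0147,0.0103],"rotation":[0,0,0],"fingers":1},{"dp":[0.001,-0.0288,0.0213],"rotation":[0,0,0],"fingers":1},{"dp":[0.001,-0.0418,0.0335],"rotation":[0,0,0],"fingers":1},{"dp":[0.001,-0.0537,0.0469],"rotation":[0,0,0],"fingers":1},{"dp":[0.001,-0.0643,0.0613],"rotation":[0,0,0],"fingers":1},{"dp":[0.001,-0.0735,0.0766],"rotation":[0,0,0],"fingers":1},{"dp":[0.001,-0.0812,0.0927],"rotation":[0,0,0],"fingers":1},{"dp":[0.001,-0.0875,0.1095],"rotation":[0,0,0],"fingers":1},{"dp":[0.001,-0.0921,0.1267],"rotation":[0,0,0],"fingers":1},{"dp":[0.001,-0.094,0.135],"rotation":[0,0,0],"fingers":1},{"dp":[0.001,-0.0951,0.1444],"rotation":[0,0,0],"fingers":1},{"dp":[0.001,-0.0951,0.1444],"rotation":[0,0,0],"fingers":1}]'
python3 arc.py pics/scene7.png
```

```text
clock: 15.3
position: [0.4793, 0.1407, 0.127]
ee_rot: [-2.324, -2.104, 0.011]
force: [-3.6, 5.4, -2.0]
width: 0.349
[-3.5817  5.3833 -1.9585] [ 0.9685  0.7374 -0.1354] 32.147123462146524
r 0.19586686404723053
theta 0.08546685935433393
0.09 [-0.      0.0026  0.0003]
0.08 [-0.      0.0024  0.0018]
0.07 [-0.      0.0022  0.0033]
0.06 [-0.      0.0021  0.0048]
0.05 [-0.      0.002   0.0063]
0.05 [-0.      0.0019  0.0078]
0.04 [-0.      0.0018  0.0093]
0.03 [-0.      0.0017  0.0108]
0.02 [0.     0.0016 0.0123]
0.02 [0.     0.0015 0.0138]
0.01 [0.     0.0015 0.0153]
0.0 [0.     0.0014 0.0168]
```

View pics/scene7.png

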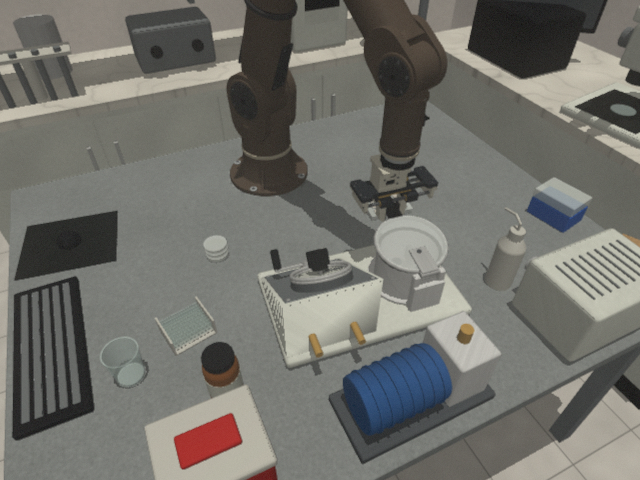

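Lid nearly shut. I'll press the rest down through the tab.

```bash
python3 -m pendant '[{"dp":[0,0.001,0.004],"rotation":[0,0,0],"fingers":1},{"dp":[0,0.001,0.009],"rotation":[0,0,0],"fingers":1},{"dp":[0,0.001,0.013],"rotation":[0,0,0],"fingers":1},{"dp":[0,0.001,0.017],"rotation":[0,0,0],"fingers":1},{"dp":[0,0.001,0.017],"rotation":[0,0,0],"fingers":1}]'
python3 arc.py pics/scene8.png
```

```text
clock: 15.98
position: [0.4775, 0.1409, 0.1093]
ee_rot: [-2.321, -2.103, 0.017]
force: [-4.6, 5.0, -2.2]
width: 0.347
[-4.6192  5.0168 -2.1753] [ 0.9954  0.852  -0.147 ] 31.96660185541439
r 0.1962463939016564
theta -0.005411545562658732
-0.01 [-0.      0.0029  0.    ]
-0.0 [-0.      0.0029 -0.    ]
-0.0 [-0.      0.0029 -0.0001]
-0.0 [-0.      0.003  -0.0002]
-0.0 [-0.      0.003  -0.0003]
-0.0 [-0.      0.003  -0.0004]
-0.0 [-0.      0.003  -0.0005]
-0.0 [-0.      0.003  -0.0006]
-0.0 [-0.      0.003  -0.0007]
-0.0 [-0.      0.003  -0.0008]
-0.0 [-0.      0.003  -0.0009]
0.0 [-0.     0.003 -0.001]
```

```bash
python3 -m pendant '[{"dp":[0,0,0.0015],"rotation":[0,0,0],"fingers":1},{"dp":[0,0,0.003],"rotation":[0,0,0],"fingers":1},{"dp":[0,0,0.003],"rotation":[0,0,0],"fingers":1}]'
python3 -m pendant '[{"dp":[0,0,0.0015],"rotation":[0,0,0],"fingers":1},{"dp":[0,0,0.003],"rotation":[0,0,0],"fingers":1},{"dp":[0,0,0.003],"rotation":[0,0,0],"fingers":1}]'
```

```text
clock: 16.4
position: [0.4772, 0.1409, 0.1062]
ee_rot: [-2.32, -2.103, 0.017]
force: [-1.4, 5.1, -0.6]
width: 0.343
clock: 16.77
position: [0.4771, 0.1409, 0.103]
ee_rot: [-2.32, -2.103, 0.018]
force: [-0.2, 4.3, -1.5]
width: 0.347
```

```bash
python3 - <<'E'
from h import *
cv2.imwrite('pics/scene9.png',arm.get_image('scene'))
crop('pics/scene9.png','pics/s9.png',340,150,140,110,5)
E
```

```text
(no output)
```

View pics/s9.png

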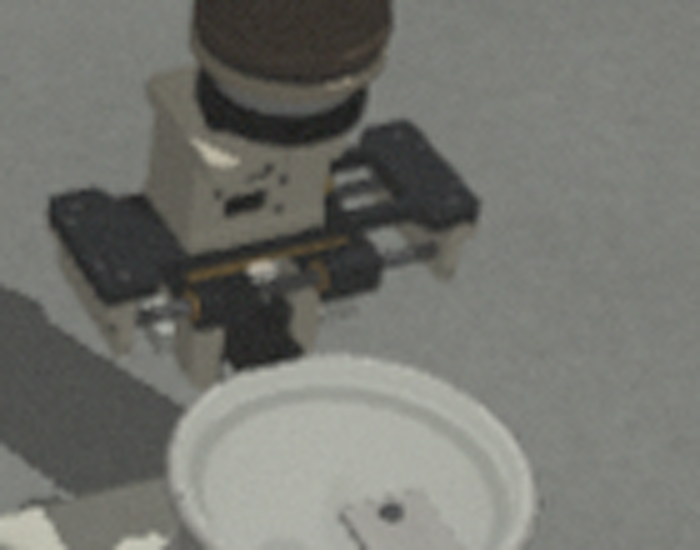

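```bash
python3 -m pendant '[{"dp":[0,0,0.001],"rotation":[0,0,0],"fingers":1},{"dp":[0,0,0.002],"rotation":[0,0,0],"fingers":1},{"dp":[0,0,0.002],"rotation":[0,0,0],"fingers":1}]'
python3 -m pendant '[{"dp":[0,0,0.001],"rotation":[0,0,0],"fingers":1},{"dp":[0,0,0.002],"rotation":[0,0,0],"fingers":1},{"dp":[0,0,0.002],"rotation":[0,0,0],"fingers":1}]'
python3 -m pendant '[{"dp":[0,0,0.001],"rotation":[0,0,0],"fingers":1},{"dp":[0,0,0.002],"rotation":[0,0,0],"fingers":1},{"dp":[0,0,0.002],"rotation":[0,0,0],"fingers":1}]'
python3 - <<'E'
from h import *
cv2.imwrite('pics/scene10.png',arm.get_image('scene'))
crop('pics/scene10.png','pics/s10.png',340,150,140,110,5)
E
```

```text
clock: 17.2
position: [0.4773, 0.1409, 0.1022]
ee_rot: [-2.321, -2.103, 0.016]
force: [-6.3, 2.4, 16.4]
width: 0.348
clock: 17.58
position: [0.4776, 0.1409, 0.1015]
ee_rot: [-2.321, -2.103, 0.015]
force: [-5.9, 1.6, 18.8]
width: 0.349
clock: 17.95
position: [0.4779, 0.1409, 0.1008]
ee_rot: [-2.322, -2.103, 0.013]
force: [-5.2, 0.9, 19.1]
width: 0.348
```

View pics/s10.png

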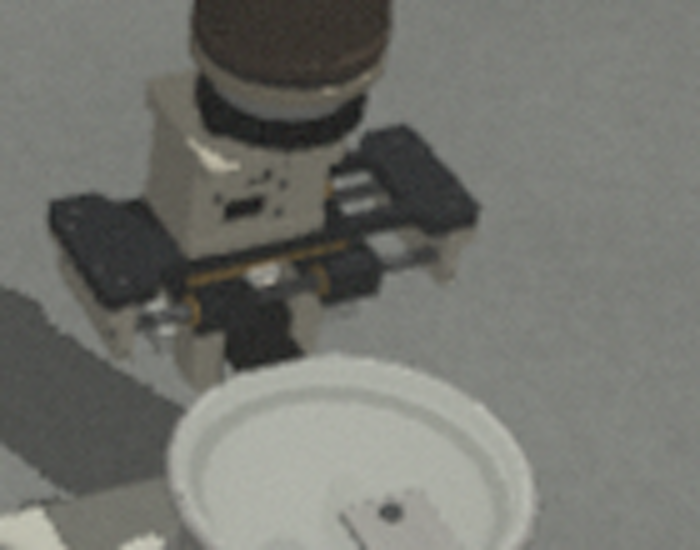

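```bash
python3 -m pendant '[{"dp":[0,0,-0.001],"rotation":[0,0,0],"fingers":0.1},{"dp":[0,0,-0.001],"rotation":[0,0,0],"fingers":-0.2},{"dp":[0,0,-0.001],"rotation":[0,0,0],"fingers":-0.2},{"dp":[0,0,-0.001],"rotation":[0,0,0],"fingers":-0.2},{"dp":[0,0,-0.03],"rotation":[0,0,0],"fingers":-0.2},{"dp":[0,0,-0.06],"rotation":[0,0,0],"fingers":-0.2},{"dp":[0,0,-0.08],"rotation":[0,0,0],"fingers":0.5},{"dp":[0,0,-0.08],"rotation":[0,0,0],"fingers":1},{"dp":[0,0,-0.08],"rotation":[0,0,0],"fingers":1}]'
python3 - <<'E'
from h import *
o=arm.observe();print(o['width'])
a=np.radians(-6);xu=np.array([np.cos(a),np.sin(a),0])
H=np.array([.6725,.1174,.122]); p=H-.145*xu; p[2]=.145; print(p); plan(p,down(84))
E
```

```text
clock: 19.12
position: [0.4784, 0.1406, 0.18]
ee_rot: [-2.321, -2.103, 0.015]
force: [0.6, -0.2, 0.4]
width: 0.324
0.3244680298311807
[0.5283 0.1326 0.145 ]
dp [-0.0031  0.0509  0.0343] rot [-0.0133  0.0006  0.0059] dist 0.06149153563080526
```

```bash
python3 -m pendant '[{"dp":[-0.003,0.025,0.0],"rotation":[0,0,0],"fingers":1},{"dp":[-0.003,0.051,0.01],"rotation":[0,0,0],"fingers":1},{"dp":[-0.003,0.051,0.028],"rotation":[0,0,0],"fingers":1},{"dp":[-0.003,0.051,0.036],"rotation":[0,0,0],"fingers":1},{"dp":[-0.003,0.051,0.04],"rotation":[0,0,0],"fingers":1},{"dp":[-0.003,0.051,0.04],"rotation":[0,0,0],"fingers":1}]'
python3 -m pendant '[{"dp":[0,0,0.002],"rotation":[0,0,0],"fingers":1},{"dp":[0,0,0.004],"rotation":[0,0,0],"fingers":1},{"dp":[0,0,0.004],"rotation":[0,0,0],"fingers":1}]'
```

```text
clock: 19.88
position: [0.5281, 0.1327, 0.1393]
ee_rot: [-2.321, -2.103, 0.015]
force: [0.4, -0.2, -0.1]
width: 0.004
clock: 20.25
position: [0.5285, 0.133, 0.138]
ee_rot: [-2.321, -2.103, 0.011]
force: [-8.9, -1.7, 25.7]
width: 0.004
```

```bash
python3 -m pendant '[{"dp":[0,0,0.003],"rotation":[0,0,0],"fingers":1},{"dp":[0,0,0.0035],"rotation":[0,0,0],"fingers":1}]'
python3 -m pendant '[{"dp":[0,0,-0.008],"rotation":[0,0,0],"fingers":1},{"dp":[0,0.03,-0.01],"rotation":[0,0,0],"fingers":1},{"dp":[0.0,0.065,-0.01],"rotation":[0,0,0],"fingers":1},{"dp":[0.0,0.065,-0.004],"rotation":[0,0,0],"fingers":1},{"dp":[0.0,0.065,-0.002],"rotation":[0,0,0],"fingers":1},{"dp":[0,0.065,0.001],"rotation":[0,0,0],"fingers":1}]'
python3 -m pendant '[{"dp":[0,0,0.001],"rotation":[0,0,0],"fingers":1},{"dp":[0,0,0.002],"rotation":[0,0,0],"fingers":1}]'
```

```text
clock: 20.5
position: [0.5286, 0.133, 0.1379]
ee_rot: [-2.322, -2.103, 0.008]
force: [-13.2, -4.3, 38.1]
width: 0.005
clock: 21.25
position: [0.5924, 0.1267, 0.138]
ee_rot: [-2.321, -2.103, 0.008]
force: [-11.4, -3.3, 35.9]
width: 0.008
clock: 21.5
position: [0.5923, 0.1267, 0.1382]
ee_rot: [-2.322, -2.104, 0.005]
force: [-6.0, -3.3, 22.4]
width: 0.009
```

```bash
python3 -m pendant '[{"dp":[0,0,-0.03],"rotation":[0,0,0],"fingers":1},{"dp":[0,-0.03,-0.08],"rotation":[0,0,0],"fingers":0},{"dp":[0,-0.06,-0.13],"rotation":[0,0,0],"fingers":-0.4},{"dp":[0,-0.09,-0.18],"rotation":[0,0,0],"fingers":-0.4},{"dp":[0,-0.09,-0.2],"rotation":[0,0,0],"fingers":-0.4}]'
cat > gauge.py <<'E'
from h import *
a=np.radians(-6);xu=np.array([np.cos(a),np.sin(a),0]);yu=np.array([-np.sin(a),np.cos(a),0]);z=np.array([0,0,1.])
t=np.radians(35); n=np.cos(t)*z-np.sin(t)*xu; s=np.cos(t)*xu+np.sin(t)*z
BL=np.array([.4771,.0064,.045]);BR=np.array([.4572,-.1899,.045]);TL=np.array([.6954,-.0158,.199]);TR=np.array([.674,-.2141,.199])
P0=(BL+BR+TL+TR)/4
def onpl(cam,uv,h):
    o,d=ray(cam,uv); k=((P0+h*n-o)@n)/(d@n); return o+k*d
def pc(P): return np.array([(P-P0)@s,(P-P0)@-yu,(P-P0)@n])  # up, right, out
E
python3 - <<'E'
from gauge import *
for q in(BL,BR,TL,TR): print(pc(q))
f=lambda x,y:(290+(x-1.5)/4,140+(y-1.5)/4)
for p in((137,223),(362,223),(250,112),(250,335)): print('bezel',pc(onpl('top',f(*p),.030)))
print('pointer end',pc(onpl('top',f(168,218),.028)), pc(onpl('top',f(215,222),.028)))
cv2.imwrite('pics/top11.png',arm.get_image('top'));cv2.imwrite('pics/scene11.png',arm.get_image('scene'))
crop('pics/top11.png','pics/t11.png',310,160,80,60,10)
crop('pics/scene11.png','pics/s11.png',280,235,90,65,8)
E
```

```text
clock: 22.12
position: [0.5025, 0.1357, 0.3425]
ee_rot: [-2.32, -2.107, -0.002]
force: [1.0, 0.3, -0.3]
width: 0.388
[-0.1341 -0.0988 -0.0001]
[-0.1335  0.0985 -0.0005]
[ 0.134  -0.0996  0.0002]
[0.1335 0.0999 0.0005]
bezel [ 0.0533 -0.0621  0.03  ]
bezel [0.0693 0.0619 0.03  ]
bezel [ 0.1258 -0.0074  0.03  ]
bezel [-0.0072  0.0088  0.03  ]
pointer end [ 0.0577 -0.0453  0.028 ] [ 0.0587 -0.0189  0.028 ]
```

View pics/t11.png

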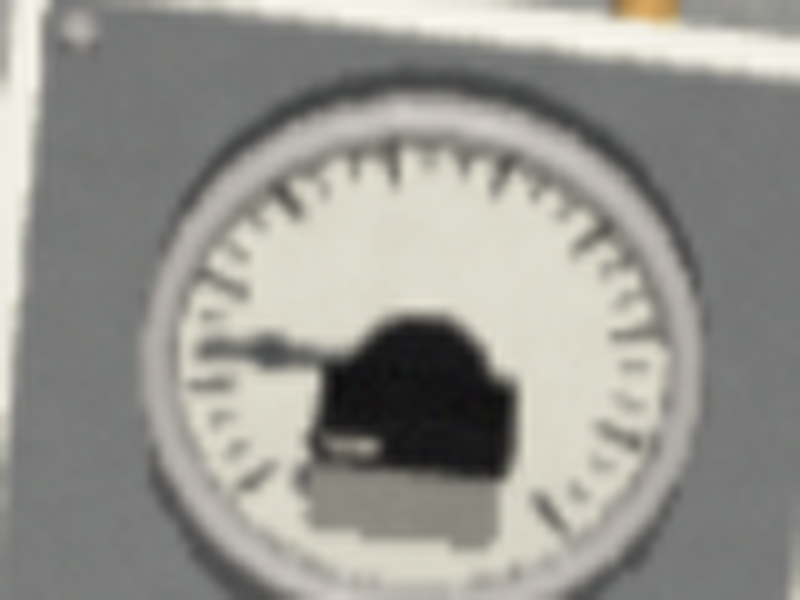

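View pics/s11.png

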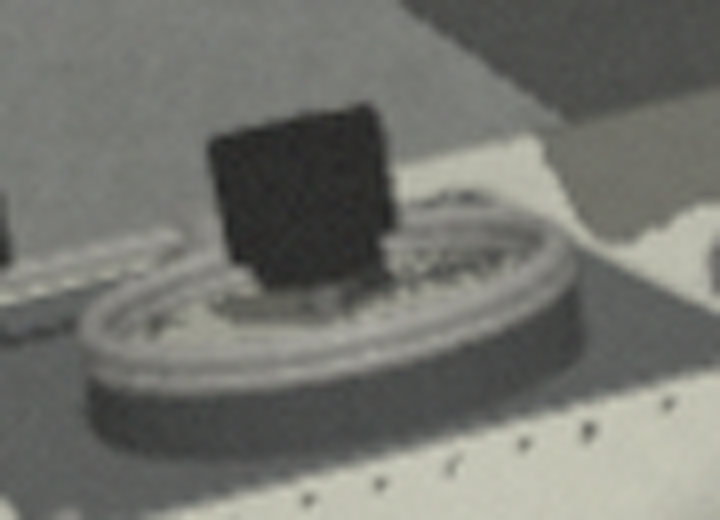

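View pics/top11.png

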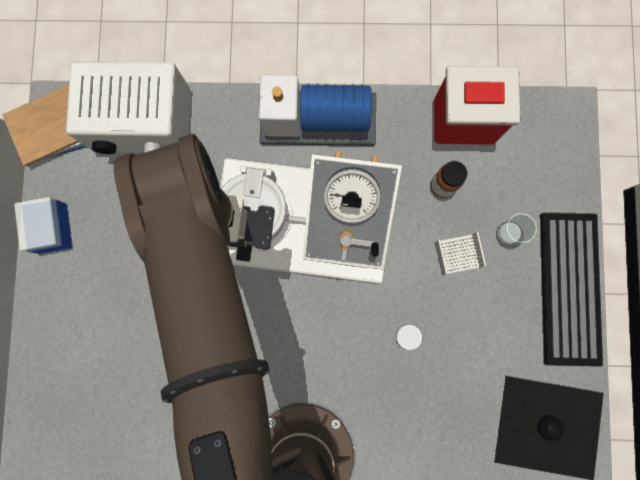

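```bash
python3 - <<'E'
from gauge import *
f=lambda x,y:(310+(x-4.5)/10,160+(y-4.5)/10)
# bezel ellipse in t11: left 145,right 700, top 90
for h in(.02,.025,.03):
  print(h)
  for nm,p in(('first',(258,478)),('last',(550,515)),('top tick',(398,160)),('ptr tip',(192,347)),('ptr mid',(270,352)),('t2',(222,287)),('t3',(290,200)),('t8',(650,335))):
    q=pc(onpl('top',f(*p),h)); d=q-[.0603,.0003,0]; print(nm,q,np.hypot(*d[:2]),'clockwise from down-left axis(left=0): ',np.degrees(np.arctan2(d[0],-d[1])))
g0=lambda h:P0+.0603*s-.0003*yu+h*n
for h in(.058,.07): print(h,g0(h),proj('top',g0(h)),proj('scene',g0(h)))
# knob silhouettes
for nm,x0,y0,w,hh in(('top',335,185,35,28),('scene',300,245,35,30)):
    g=cv2.cvtColor(cv2.imread(f'pics/{nm}11.png'),cv2.COLOR_BGR2GRAY)[y0:y0+hh,x0:x0+w]
    m=(g<50).astype(np.uint8);k,l,st,c=cv2.connectedComponentsWithStats(m);i=1+np.argmax(st[1:,4]);print(nm,st[i]+[x0,y0,0,0,0],c[i]+[x0,y0])
E
```

```text
0.02
first [ 0.0231 -0.0337  0.02  ] 0.050394369421260105 clockwise from down-left axis(left=0):  -47.58791063512493
last [0.0226 0.0333 0.02  ] 0.05012475721472073 clockwise from down-left axis(left=0):  -131.22494569721496
top tick [ 0.1032 -0.0111  0.02  ] 0.044389464932665885 clockwise from down-left axis(left=0):  75.12349244153374
ptr tip [ 0.0532 -0.0519  0.02  ] 0.052642693964610666 clockwise from down-left axis(left=0):  -7.756464192371726
ptr mid [ 0.0542 -0.0343  0.02  ] 0.03509899007354154 clockwise from down-left axis(left=0):  -9.954587139033054
t2 [ 0.0685 -0.0466  0.02  ] 0.047622154931095124 clockwise from down-left axis(left=0):  9.860993544642795
t3 [ 0.0909 -0.0337  0.02  ] 0.045781388980214055 clockwise from down-left axis(left=0):  41.97397138260201
t8 [0.0691 0.0496 0.02  ] 0.050079632483872864 clockwise from down-left axis(left=0):  169.83526624886142
0.025
first [ 0.0253 -0.0336  0.025 ] 0.04870984495777555 clockwise from down-left axis(left=0):  -45.85754698365068
last [0.0249 0.0331 0.025 ] 0.04828749621237801 clockwise from down-left axis(left=0):  -132.77
[... 1098 characters left out ...]
=0):  -3.1741712248332155
ptr mid [ 0.0585 -0.0341  0.03  ] 0.034484460070117864 clockwise from down-left axis(left=0):  -3.0725564375698244
t2 [ 0.0725 -0.0464  0.03  ] 0.04824936452170523 clockwise from down-left axis(left=0):  14.7010766538505
t3 [ 0.0948 -0.0336  0.03  ] 0.0483726983702316 clockwise from down-left axis(left=0):  45.49925782889321
t8 [0.0732 0.049  0.03  ] 0.05034743482396984 clockwise from down-left axis(left=0):  165.129889090299
0.058 [ 0.5919 -0.1053  0.2041] [[351.5711 200.8047]] [[315.6981 255.0365]]
0.07 [ 0.5851 -0.1046  0.2139] [[351.3862 203.0091]] [[314.5473 249.2274]]
top [342 192  19  15 198] [351.7323 199.7374]
scene [307 249  22  22 357] [317.6275 259.1513]
```

```bash
cat >> gauge.py <<'E'
def tgt(h,cw=0.,up=.0603,right=.0003):
    p=P0+up*s-right*yu+h*n; b=np.radians(cw); x=np.cos(b)*s+np.sin(b)*yu; zt=-n
    return p,np.c_[x,np.cross(zt,x),zt]
E
python3 - <<'E'
from gauge import *
p,Rt=tgt(.142,3.5); print(p); plan(p,Rt)
E
```

```text
[ 0.544  -0.1003  0.2729]
dp [-0.2311  0.0627  0.0672] rot [-0.4983  0.4571  1.4637] dist 0.24869379139911055
```

```bash
python3 -m pendant '[{"dp":[-0.04,0.01,0.0],"rotation":[-0.05,0.046,0.146],"fingers":-0.2},{"dp":[-0.07,0.02,0.01],"rotation":[-0.11,0.1,0.32],"fingers":-0.2},{"dp":[-0.1,0.03,0.02],"rotation":[-0.17,0.155,0.5],"fingers":-0.2},{"dp":[-0.13,0.04,0.03],"rotation":[-0.23,0.21,0.68],"fingers":-0.2},{"dp":[-0.16,0.05,0.04],"rotation":[-0.29,0.265,0.85],"fingers":-0.2},{"dp":[-0.19,0.055,0.05],"rotation":[-0.35,0.32,1.03],"fingers":-0.2},{"dp":[-0.21,0.06,0.06],"rotation":[-0.41,0.38,1.2],"fingers":-0.2},{"dp":[-0.231,0.063,0.067],"rotation":[-0.47,0.43,1.38],"fingers":-0.2},{"dp":[-0.231,0.063,0.067],"rotation":[-0.498,0.457,1.464],"fingers":-0.2},{"dp":[-0.231,0.063,0.067],"rotation":[-0.498,0.457,1.464],"fingers":-0.2},{"dp":[-0.231,0.063,0.067],"rotation":[-0.498,0.457,1.464],"fingers":-0.2}]'
python3 - <<'E'
from gauge import *
p,Rt=tgt(.142,3.5); plan(p,Rt)
p,Rt=tgt(.042,3.5); plan(p,Rt)
o=arm.observe();print(o['joints'],o['width']*92)
cv2.imwrite('pics/scene12.png',arm.get_image('scene'))
cv2.imwrite('pics/top12.png',arm.get_image('top'))
crop('pics/scene12.png','pics/s12.png',230,150,180,150,4)
E
```

```text
clock: 23.6
position: [0.5431, -0.0998, 0.2716]
ee_rot: [2.95, -0.063, 0.923]
force: [0.3, 0.3, -0.4]
width: 0.6
dp [ 0.0015  0.0005 -0.0005] rot [-0.0004  0.0025  0.0006] dist 0.0016433862752325559
dp [0.0017 0.0005 0.0995] rot [-0.0004  0.0025  0.0006] dist 0.09948738769903209
[-0.208  -0.0319  0.2774  2.2366  0.0842  0.3286 -0.0421] 55.2137859641113
```

View pics/s12.png

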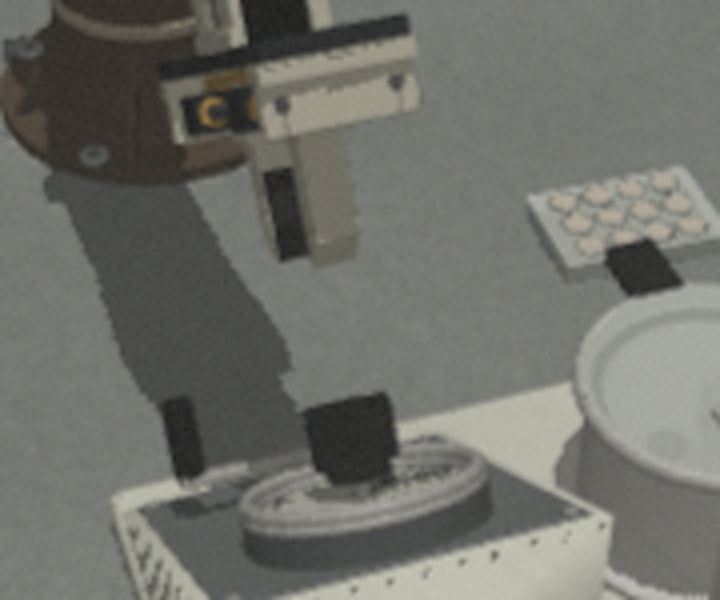

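View pics/top12.png

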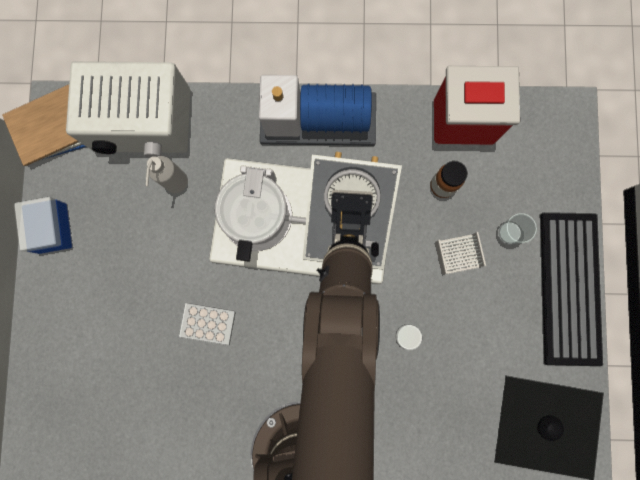

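```bash
python3 -m pendant '[{"dp":[0.002,0,0.03],"rotation":[0,0,0],"fingers":-0.2},{"dp":[0.002,0,0.06],"rotation":[0,0,0],"fingers":-0.2},{"dp":[0.002,0,0.085],"rotation":[0,0,0],"fingers":-0.2},{"dp":[0.002,0.0005,0.0995],"rotation":[0,0.002,0],"fingers":-0.2},{"dp":[0.002,0.0005,0.0995],"rotation":[0,0.002,0],"fingers":-0.2}]'
python3 - <<'E'
from gauge import *
p,Rt=tgt(.042,3.5); plan(p,Rt); o=arm.observe();print(o['force'])
cv2.imwrite('pics/scene13.png',arm.get_image('scene'))
crop('pics/scene13.png','pics/s13.png',250,200,140,110,5)
E
```

```text
clock: 24.32
position: [0.6017, -0.1076, 0.1904]
ee_rot: [2.95, -0.064, 0.922]
force: [0.5, -0.4, 0.4]
width: 0.601
dp [-0.0003 -0.0012 -0.0009] rot [0.0005 0.0034 0.0005] dist 0.0015656232132021984
[ 0.5015 -0.4321  0.3722]
```

View pics/s13.png

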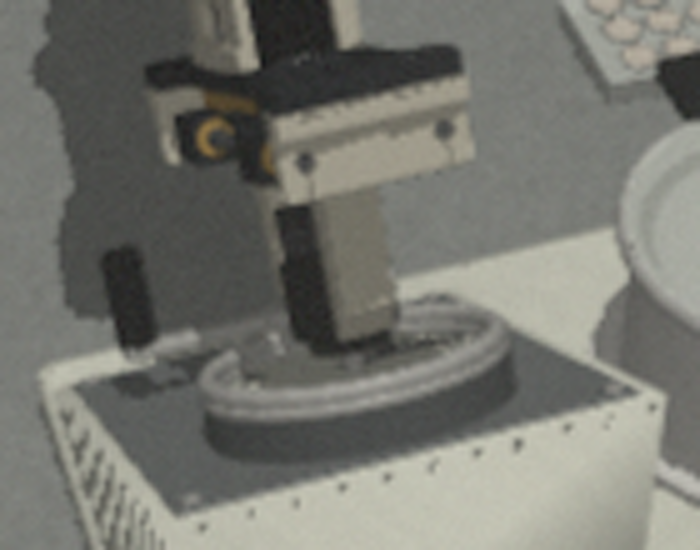

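Straddling the wing. Closing gently.

```bash
python3 -m pendant '[{"dp":[0,0,0],"rotation":[0,0,0],"fingers":0.2},{"dp":[0,0,0],"rotation":[0,0,0],"fingers":0.4},{"dp":[0,0,0],"rotation":[0,0,0],"fingers":0.6},{"dp":[0,0,0],"rotation":[0,0,0],"fingers":0.75},{"dp":[0,0,0],"rotation":[0,0,0],"fingers":1},{"dp":[0,0,0],"rotation":[0,0,0],"fingers":1},{"dp":[0,0,0],"rotation":[0,0,0],"fingers":1}]' 15
python3 - <<'E'
from h import *
o=arm.observe();print(o['force'],o['ft_torque'],o['width']*92)
E
```

```text
clock: 25.25
position: [0.5986, -0.1072, 0.1885]
ee_rot: [2.954, -0.065, 0.916]
force: [-12.2, -0.9, 2.0]
width: 0.142
[-12.2053  -0.9021   2.0123] [-0.2468  2.6284 -0.2337] 13.056360821406983
```

```bash
python3 -m pendant '[{"dp":[-0.001,0,0],"rotation":[0,0,-0.1],"fingers":1},{"dp":[-0.001,0,0],"rotation":[0,0,-0.22],"fingers":1},{"dp":[-0.001,0,0],"rotation":[0,0,-0.34],"fingers":1},{"dp":[-0.001,0,0],"rotation":[0,0,-0.46],"fingers":1},{"dp":[-0.001,0,0],"rotation":[0,0,-0.56],"fingers":1},{"dp":[-0.001,0,0],"rotation":[0,0,-0.56],"fingers":1}]'
cat > kn.py <<'E'
from gauge import *
o=arm.observe();Rc=R.from_rotvec(o['ee_rot']).as_matrix()
print('Ftool',Rc.T@o['force'],'Ttool',Rc.T@o['ft_torque'],o['width']*92)
x=Rc[:,0]; print('jaw ccw deg from up',np.degrees(np.arctan2(x@yu,x@s)),'tilt',np.degrees(np.arccos(-Rc[:,2]@n)),pc(o['position']))
E
python3 kn.py
```

```text
clock: 26.0
position: [0.5999, -0.1067, 0.1895]
ee_rot: [2.717, 0.721, 0.823]
force: [8.9, 2.0, -2.0]
width: 0.14
Ftool [6.5024 1.1069 6.5366] Ttool [ 0.0564  0.7864 -0.0871] 12.84267310353827
jaw ccw deg from up 35.68986937496778 tilt 0.23580367910934352 [0.0585 0.0009 0.0414]
```

```bash
python3 -m pendant '[{"dp":[0,0,0],"rotation":[0,0,-0.08],"fingers":1},{"dp":[0,0,0],"rotation":[0,0,-0.14],"fingers":1},{"dp":[0,0,0],"rotation":[0,0,-0.14],"fingers":1}]'
python3 kn.py
python3 -m pendant '[{"dp":[0,0,0],"rotation":[0,0,-0.03],"fingers":1},{"dp":[0,0,0],"rotation":[0,0,-0.06],"fingers":1},{"dp":[0,0,0],"rotation":[0,0,-0.06],"fingers":1}]'
python3 kn.py
```

```text
clock: 26.38
position: [0.6003, -0.1064, 0.1897]
ee_rot: [2.631, 0.899, 0.791]
force: [4.2, 1.4, -2.3]
width: 0.139
Ftool [2.746  0.0666 4.1564] Ttool [ 0.3783 -0.0489 -0.1048] 12.74823876973766
jaw ccw deg from up 43.718732143836306 tilt 0.21745467116744177 [0.0589 0.0005 0.0414]
clock: 26.75
position: [0.6004, -0.1065, 0.1898]
ee_rot: [2.591, 0.973, 0.777]
force: [3.6, 0.8, -3.3]
width: 0.148
Ftool [ 1.5887 -0.0723  4.6945] Ttool [ 0.4333 -0.1044  0.3348] 13.600633684112868
jaw ccw deg from up 47.15357116444664 tilt 0.20489397925731617 [0.0591 0.0006 0.0414]
```

```bash
python3 -m pendant '[{"dp":[0,0,0],"rotation":[0,0,-0.04],"fingers":1},{"dp":[0,0,0],"rotation":[0,0,-0.04],"fingers":1}]'
python3 kn.py
python3 -m pendant '[{"dp":[0,0,0],"rotation":[0,0,0.04],"fingers":1},{"dp":[0,0,0],"rotation":[0,0,0.04],"fingers":0.6},{"dp":[0,0,0],"rotation":[0,0,0.04],"fingers":0.4},{"dp":[0,0,0],"rotation":[0,0,0.04],"fingers":0.2},{"dp":[0,0,0],"rotation":[0,0,0.04],"fingers":0.2},{"dp":[0,0,-0.03],"rotation":[0,0,0.04],"fingers":0.2},{"dp":[0,0,-0.08],"rotation":[0,0,0.04],"fingers":0.2},{"dp":[0,0,-0.13],"rotation":[0,0,0.04],"fingers":0.2},{"dp":[0,0,-0.15],"rotation":[0,0,0.04],"fingers":0.2}]'
python3 kn.py
```

```text
clock: 27.0
position: [0.6005, -0.1067, 0.1899]
ee_rot: [2.563, 1.02, 0.767]
force: [3.5, 1.0, -2.6]
width: 0.155
Ftool [1.8602 0.0821 4.0009] Ttool [ 0.3324 -0.1038  0.3643] 14.27873323720515
jaw ccw deg from up 49.39658088611593 tilt 0.18580527931558558 [0.0592 0.0007 0.0414]
clock: 28.12
position: [0.5257, -0.087, 0.2924]
ee_rot: [2.605, 1.002, 0.774]
force: [-0.6, 2.1, -0.3]
width: 0.405
Ftool [ 0.9356 -1.9929 -0.159 ] Ttool [ 0.5822 -0.4186 -0.0439] 37.2678280579505
jaw ccw deg from up 47.66677767738919 tilt 1.6326819152010796 [ 0.0554 -0.011   0.1693]
```

```bash
python3 - <<'E'
from gauge import *
s_=arm.observe(); Rc=R.from_rotvec(s_['ee_rot']).as_matrix()
plan((.42,.20,.36),down(30)); print(s_['joints'])
E
```

```text
dp [ 0.1549 -0.2416 -0.1255] rot [ 0.3801 -0.4563  0.2043] dist 0.3132443846951707
[-0.7023 -0.1646  0.6897  2.2441  0.3138  0.4476  0.5033]
```

```bash
python3 -m pendant '[{"dp":[0.01,-0.02,-0.04],"rotation":[0.03,-0.04,0.02],"fingers":0.2},{"dp":[0.03,-0.05,-0.08],"rotation":[0.08,-0.1,0.04],"fingers":0.2},{"dp":[0.06,-0.1,-0.1],"rotation":[0.15,-0.18,0.08],"fingers":0.2},{"dp":[0.09,-0.14,-0.11],"rotation":[0.22,-0.27,0.12],"fingers":0.2},{"dp":[0.12,-0.19,-0.12],"rotation":[0.3,-0.36,0.16],"fingers":0.2},{"dp":[0.155,-0.24,-0.125],"rotation":[0.38,-0.456,0.204],"fingers":0.2},{"dp":[0.155,-0.24,-0.125],"rotation":[0.38,-0.456,0.204],"fingers":0.2},{"dp":[0.155,-0.24,-0.125],"rotation":[0.38,-0.456,0.204],"fingers":0.2}]'
python3 - <<'E'
from gauge import *
cv2.imwrite('pics/scene14.png',arm.get_image('scene'))
cv2.imwrite('pics/top14.png',arm.get_image('top'))
crop('pics/top14.png','pics/t14.png',220,150,200,150,4)
crop('pics/scene14.png','pics/s14.png',260,190,200,150,4)
E
```

```text
clock: 29.12
position: [0.4214, 0.1981, 0.3598]
ee_rot: [3.033, 0.813, 0.0]
force: [-1.0, 0.1, 0.1]
width: 0.401
```

View pics/t14.png

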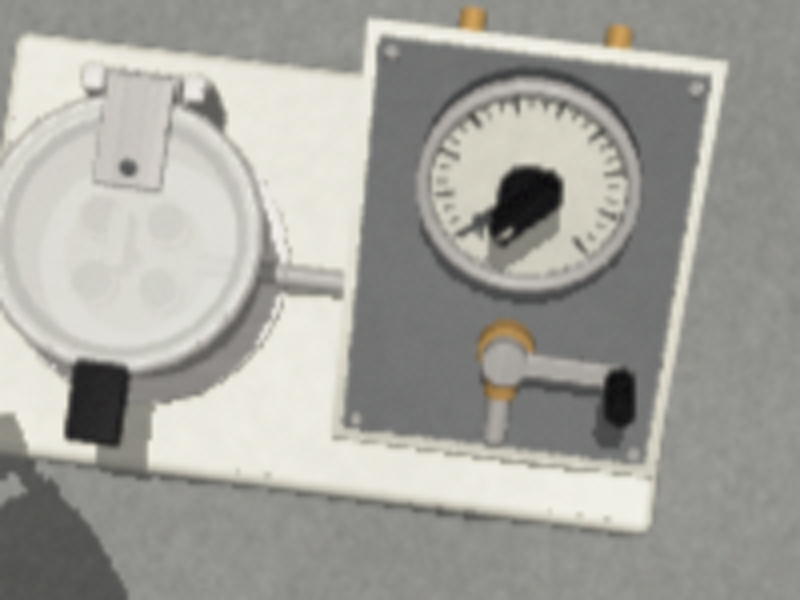

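View pics/s14.png

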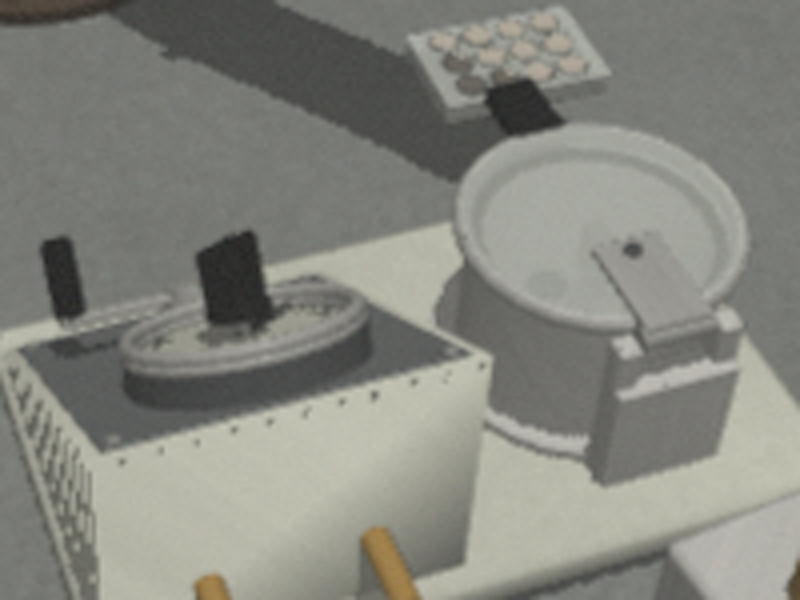

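View pics/top14.png

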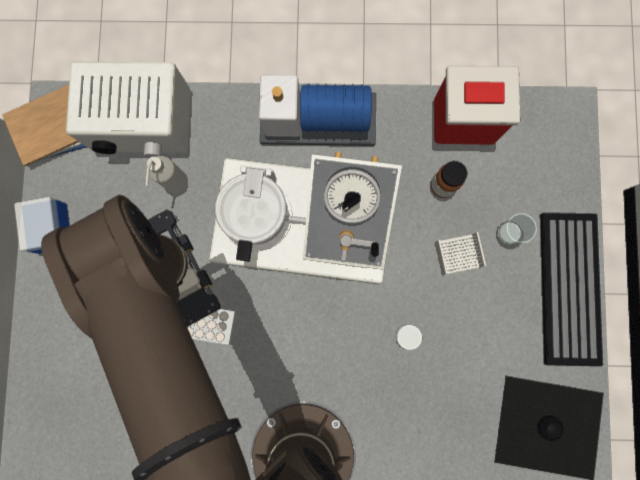

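```bash
python3 - <<'E'
from gauge import *
crop('pics/top14.png','pics/t15.png',325,185,40,30,20)
f=lambda p:(220+(p[0]-1.5)/4,150+(p[1]-1.5)/4)
C=np.array([.585,.1266,0])
for p in((100,215),(168,222),(95,285),(158,288)):
    d=onz('top',f(p),.067)-C; print(d@xu,d@yu)
# lid tab centre height check
g=cv2.cvtColor(cv2.imread('pics/top14.png'),cv2.COLOR_BGR2GRAY)[235:265,232:256]
m=(g<50).astype(np.uint8);k,l,st,c=cv2.connectedComponentsWithStats(m);A=c[1+np.argmax(st[1:,4])]+[232,235]
g=cv2.cvtColor(cv2.imread('pics/scene14.png'),cv2.COLOR_BGR2GRAY)[205:226,378:404]
m=(g<50).astype(np.uint8);k,l,st,c=cv2.connectedComponentsWithStats(m);B=c[1+np.argmax(st[1:,4])]+[378,205]
print(A,B,tri(A,B))
E
```

```text
0.021477071795128533 0.027148534099710707
0.022202626931172163 -0.01492384391173174
-0.021913748025009686 0.024139897485446794
-0.019075831268682227 -0.01440609715615074
[244.0427 250.4017] [389.0732 216.2927] (array([0.4862, 0.1373, 0.1361]), np.float64(0.0003055010017210972))
```

View pics/t15.png

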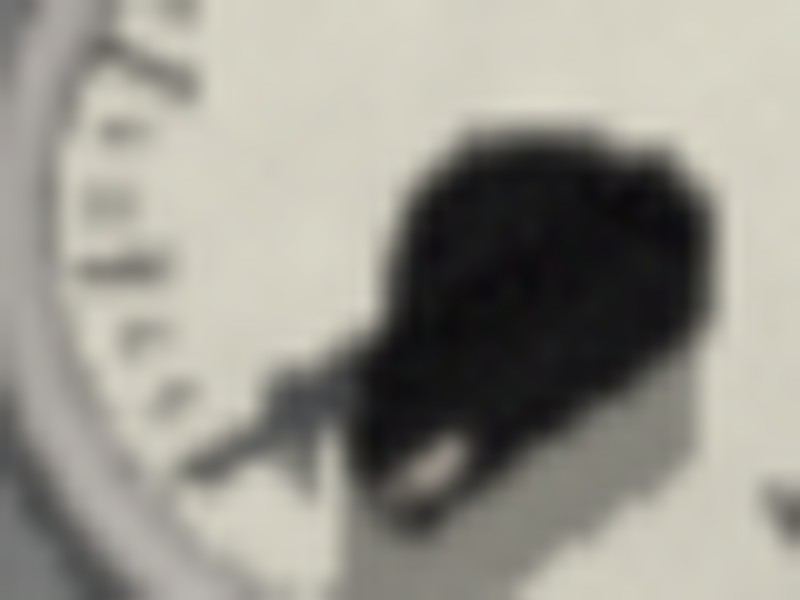

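```bash
python3 - <<'E'
from gauge import *
for u in((325+(190-9.5)/20,185+(468-9.5)/20),(325+(280-9.5)/20,185+(412-9.5)/20)):
  for h in(.027,.03):
    q=pc(onpl('top',u,h))-[.0600,.0005,0]; print(h,np.degrees(np.arctan2(q[0],-q[1])),np.hypot(*q[:2]))
E
```

```text
0.027 -43.91540162266947 0.051268685766709225
0.03 -42.83960235199018 0.05030303215562589
0.027 -44.80649355114449 0.038830850008436536
0.03 -43.39786371894497 0.03788758254268525
```

```bash
python3 - <<'E'
from cell import arm
print(arm.observe()['clock'],arm.observe()['force']); print(arm.sign_off())
E
```

```text
29.225 [-0.77197392 -0.0504181   0.38966618]
the job is handed in; nothing more can be done
None
```

I handed the job in at 29.2 s of the 72 s limit. My checks show every goal met, but the system gave no verdict.

- **Mould rack:** I lowered it until floor contact showed as about 24 N on the wrist, at the height expected, then let go. Seen through the shut lid, its centre is about 6 mm from the chamber's centre. I placed it slightly left to clear a tube that sticks into the chamber. I did not measure its tilt; the cups look evenly placed.
- **Lid:** I swung it shut by the tab, then pressed its bare face with shut fingers up to 38 N. The face read 138 mm above the bench at two points 64 mm apart, so it is level and did not sink further. That is about 4 mm higher than I had estimated. Because it is level, I took that as an error in my hinge height, not a proud lid.
- **Peak pointer:** I turned the knob counter-clockwise until the torque reversed at its stop. The picture shows the pointer 43 to 45 degrees below the horizontal, on the first tick, with the zero mark at about 45. This reading is good to about 2 degrees, and the allowance is 3.4.
- **Valve and bench:** In the last pictures the lever is still shut and the bystanders I could see are where they were. The arm partly covered the well plate in the last top view. I did not measure their positions again. The arm was clear of everything when I handed in.

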